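# Strip a jammed nest of reducing sleeves and sort them by size

## Task

Three steel reducing sleeves are jammed tightly one inside the other. Hook the whole nest under the grey stripping fork that is fixed to the bench, so that the fork holds the largest one down, pull the sleeves apart, and stand each one upright in the round wooden dish of its size: largest in the largest, middle in the middle, smallest in the smallest. Leave the duct tape and the tape measure where they are.

Things in the scene. Friction and masses are not known exactly. Their poses are not given: they have to be found in the camera images.
- sleeve_large: Largest, outermost steel sleeve, 0.21 kg; origin at the centre of its foot, z up its axis; open bore 41 mm. Tube 52 mm diameter from z=0 to 56, head 68 mm diameter from z=56 to 70. Starts upright on the bench with the others nested in it. Spring plungers in its bore grip the middle sleeve: drawing that out takes about 13 N over the first 25 mm, then it is free.
- sleeve_medium: Middle steel sleeve, 0.14 kg; origin at the centre of its foot, z up; open bore 27 mm. Tube 38 mm diameter, z=0 to 50; neck 44 mm, z=50 to 66; head 54 mm, z=66 to 80. Nested, its origin is 20 mm above the large one's: bare neck 70 to 86 mm above the bench, head 86 to 100. Spring plungers in its bore grip the plug: drawing that takes about 7 N over 22 mm, so the plug lets go first.
- plug_small: Smallest, innermost: solid steel plug, 0.08 kg; origin at the centre of its foot, z up. Shank 24 mm diameter, z=0 to 50; neck 32 mm, z=50 to 62; head 40 mm, z=62 to 76. Nested, its origin is 30 mm above the middle one's: head 112 to 126 mm above the bench, top of the nest. Lifted by this head the nest hangs together and can be carried.
- fork: Grey steel fork fixed to the bench; origin on the bench under the axis of a fully hooked nest. Tines along its y at x=+-24.5 to 30.5 mm, 75 to 81 mm up, from tips at y=-33 (mouth faces its -y) to the slot's end at y=24; post y=45 to 55, foot to y=85. The middle sleeve's neck passes between the tines, the large head goes under them, jutting 3.5 mm beside each to be gripped from above.
- dish_large: Largest round wooden dish, fixed; inside 78 mm diameter, rim 86 mm, 14 mm high, floor 4 mm thick; origin at the centre of its underside on the bench.
- dish_medium: Middle round wooden dish, fixed; inside 64 mm, rim 72 mm, 14 mm high, floor 4 mm thick; origin at the centre of its underside.
- dish_small: Smallest round wooden dish, fixed; inside 50 mm, rim 58 mm, 14 mm high, floor 4 mm thick; origin at the centre of its underside.
- duct_tape: Bystander: grey roll of duct tape lying flat, 99 mm across, 48 mm high; origin at the centre of its underside.
- tape_measure: Bystander: tape measure standing on edge, 71 mm high, 38 mm thick along its x, reaching from -25 to +50 mm along its y; origin under it.
Things that resemble listed ones, but are neither listed nor needed, are in the scene too. Leave any black, pink or purple look-alike of the plug_small alone.

How it is judged:
By the outcome, as a careful person would: the job done as asked, in the order asked, and still so for the second after the job is handed in, with the robot touching nothing.
It also fails if it takes over 72 s, if anything falls off the work surface, if the arm or the gripper's body presses on something with over 40 N, if the wrist force passes 120 N, or if a joint passes its speed limit or range.

## Robot

A 6-joint arm with a two-finger parallel gripper is mounted at the origin on the work surface; the furniture and walls round the work are solid. World frame = base frame: x ahead of the robot, y to its left, z up, the work surface at z = 0. Lengths are in m, angles in rad, forces in N, time in s.
With the tool pointing down it reaches from about 0.4 to 0.825 m from the base axis. Payload 7 kg.
Tool frame: the origin (TCP) lies between the finger pads; the fingertips stand 17 mm ahead of it and the grasp point (between the pads) lies 2 mm behind it; x points along the fingers, y is the direction in which the jaws open and shut, and the axes are right-handed (so a half turn about x gives the same grasp; the last joint's range is limited). The gripper opens to 85 mm and grips with 20 to 120 N. Pads are 22 mm wide; open, the fingers measure 114 mm over their backs; the gripper's body (76 mm by 85 mm) begins 54 mm behind the grasp point. The pads swing forward as they close: fully open they stand 13 mm farther back than shut.
Start: joints at [-0.911, 0.359, 0.012, 0, -1.224, -0.288], TCP at [0.245, -0.629, 0.248] pointing down, gripper open.
Joint ranges: [-3.07, 3.07], [-1.43, 2.12], [-1.02, 1.25], [-3.03, 1.67], [-3.05, -0], [-3.03, 3.03]. Speed limits (rad/s): [2.39, 2.39, 3.01, 3.14, 3.14, 3.14].

## Interface

Orientations are given as a rotation vector (axis times angle).
In Python, from workcell import bot gives the robot as it stands.
- The arm moves only by the tool arm_command, never from a script. Its argument "moves" is one flat list of numbers, 7 for each row, row after row: the gripper's target within -1 to 1 (shut at 1, half-way at 0, fully open at -1), then the shift along the tool's x, y, z in cm, then the turn, a rotation vector about the tool's x, y, z in degrees. In form: [fingers, dx, dy, dz, rx, ry, rz, fingers, dx, dy, dz, rx, ry, rz, ...]. A call has 1 to 12 rows; each row shifts and turns the pose as measured when the row begins, along the tool's axes as they then stand; what a row does not reach is not made up. A row lasts 1/10 s, in which the tool goes at most 50 mm and 8.59 degrees, less where a joint would pass 70% of its speed; a pose out of reach is approached as far as the arm can. A call with a gripper value outside its range is refused whole. The fingers move at their own pace and stop on an object; the grip force is fixed at half the most. Time passes only in rows, so rows that do not move let the fingers close. It gives the time, the measured TCP pose, the force and the opening at its end, in the units of the state.
- bot.observe(): the state, without advancing time (a new reading comes with each control period).
- bot.read_camera(name): name is "side" or "top" or "wrist"; returns a dict with "image" (400x640x3 uint8, red, green, blue), "z_map" (400x640 float32, m along the optical axis (not along the pixel's ray), 0 where there is no reading), "fx", "fy", "cx", "cy" (pixels), "xyz" and "orientation" of the camera in the world; the wrist camera has in their place "T_tool_cam" (4x4, takes a point from camera to tool coordinates, whose origin is the TCP and whose axes are the tool frame's). Camera axes: x right, y up, looking along -z (the intrinsics and any distortion apply to the point x, -y, -z); pixel columns grow to the right and rows downward; lengths in m; the calibration is good to about 2 mm. A picture is of the moment at which its call begins: read the wrist's pose just before it.
- bot.sign_off(): hands the job in, once; it reports no verdict.
The state is a dict: "time": time; "qpos": joint angles; "dq": joint speeds; "joint_efforts": joint torques, N m; "tcp_pos": TCP position; "eef_rot": TCP orientation; "ft_force": force on the tool from outside, world axes, zero at the start; "wrist_torque": the same for the moment, N m; "grip_width": finger opening in m.
Only numpy, scipy, OpenCV 4.12 (cv2) and the standard library are available. Lean on these libraries where they do the work, as an engineer would, in place of code of your own. Each camera call takes 0.05 s, during which the arm holds its last target.

## Working session

There is one attempt and no reset: what is moved stays moved. The work goes in short steps, Python scripts to look and compute and a tool call to move; the robot and the scene stay as the last step left them, time stands still between calls to the robot, and variables do not carry over. Pictures are saved under pics/ and viewed, and the job is handed in when it is done.

Besides the shell and the picture viewer there is one more tool, called after ">>>" as name(argument=value, ...), one argument or row to a line, values as JSON. arm_command: Moves the arm, as the interface text tells. Its arguments: {"type":"object","properties":{"moves":{"type":"array"}},"required":["moves"]}

```bash
mkdir -p pics; ls
cat > h.py <<'E'
from workcell import bot
import numpy as np, cv2
from scipy.spatial.transform import Rotation as R
def cam(n):
    s=bot.observe(); c=bot.read_camera(n); return s,c
def save(c,name,box=None,k=1):
    im=c["image"][:,:,::-1]
    if box: im=im[box[1]:box[3],box[0]:box[2]]
    cv2.imwrite("pics/"+name,cv2.resize(im,None,fx=k,fy=k,interpolation=cv2.INTER_CUBIC))
E
python3 - <<'E'
from h import *
s=bot.observe(); print(s)
for n in("side","top","wrist"):
    _,c=cam(n); save(c,n+"0.png"); print({k:v for k,v in c.items() if k not in("image","z_map")})
    np.savez("/tmp/"+n+"0.npz",**c)
E
```

```text
pics
{'time': 0.0, 'qpos': array([-9.10893014e-01,  3.59379680e-01,  1.10446461e-02, -3.66839885e-04,
       -1.22411809e+00, -2.88094672e-01]), 'dq': array([-4.66805143e-05,  1.26269682e-03, -1.99313584e-03, -1.67108028e-03,
        1.00529193e-03,  2.51640326e-04]), 'joint_efforts': array([-7.52107353e-04, -5.83322918e+01,  2.93405807e+01,  6.93660289e+00,
       -6.12565025e-03, -7.37418276e-06]), 'tcp_pos': array([ 0.24503189, -0.62844934,  0.24735914]), 'eef_rot': array([-0.29034599,  1.55150363,  0.29292114]), 'ft_force': array([-0.18047625,  0.64945162,  0.75723687]), 'wrist_torque': array([-0.04029026,  0.03370704,  0.01034918]), 'grip_width': 0.08554489618753101}
{'fx': 401.43786992748886, 'fy': 401.43786992748886, 'cx': 319.3367280021502, 'cy': 194.53869343916733, 'xyz': array([0.32067031, 0.90288532, 0.78255676]), 'orientation': array([ 0.03215297, -1.33957306, -2.76738586])}
{'fx': 419.30925859083993, 'fy': 419.30925859083993, 'cx': 317.20744212169103, 'cy': 195.23741325579476, 'xyz': array([ 0.18194254, -0.01873245,  1.23352261]), 'orientation': array([ 0.13648718, -0.1333196 , -1.55832751])}
{'fx': 282.0331481871774, 'fy': 282.0331481871774, 'cx': 319.6366310900297, 'cy': 200.7096847260909, 'T_tool_cam': array([[ 9.73910549e-04,  3.16829201e-01, -9.48482108e-01,
        -1.25743567e-01],
       [ 9.99999310e-01,  3.14678144e-04,  1.13192341e-03,
         2.96802151e-04],
       [ 6.57092979e-04, -9.48482556e-01, -3.16828676e-01,
        -8.19233971e-02],
       [ 0.00000000e+00,  0.00000000e+00,  0.00000000e+00,
         1.00000000e+00]])}
```

View pics/top0.png

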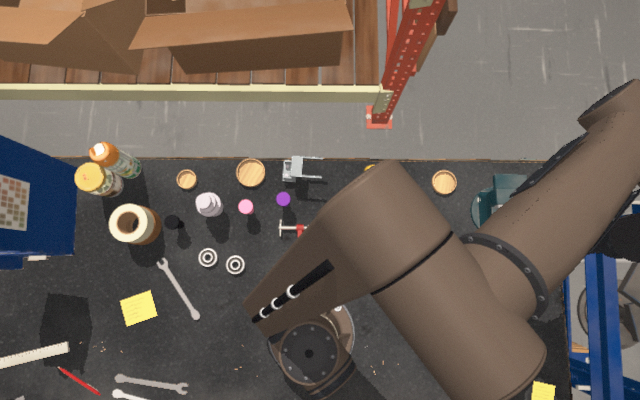

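View pics/side0.png

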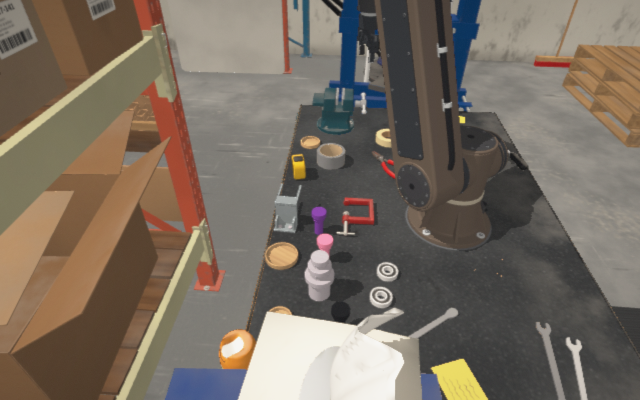

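View pics/wrist0.png

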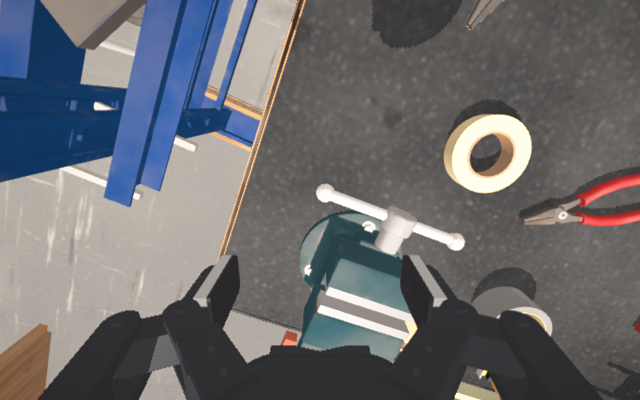

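Top view: the nest is at (208,204), with a pink look-alike at (247,207), purple at (283,199) and black at (173,222). The fork is at (302,167) with its mouth facing right. The dishes are at (187,179), (250,172) and (444,182). Next I'll measure all of them.

```bash
cat >> h.py <<'E'
def cloud(c,s=None):
    z=c["z_map"]; v,u=np.mgrid[0:z.shape[0],0:z.shape[1]]
    P=np.stack([(u-c["cx"])/c["fx"]*z,-(v-c["cy"])/c["fy"]*z,-z],-1)
    if "T_tool_cam" in c:
        T=c["T_tool_cam"]; P=P@T[:3,:3].T+T[:3,3]
        return P@R.from_rotvec(s["eef_rot"]).as_matrix().T+s["tcp_pos"]
    return P@R.from_rotvec(c["orientation"]).as_matrix().T+c["xyz"]
def circ(p):
    A=np.c_[2*p,np.ones(len(p))]; q=np.linalg.lstsq(A,(p**2).sum(1),rcond=None)[0]
    return q[:2],np.sqrt(q[2]+q[0]**2+q[1]**2)
E
python3 - <<'E'
from h import *
for n in("top","side"):
    c=dict(np.load(f"/tmp/{n}0.npz")); P=cloud(c); np.save(f"/tmp/P{n}.npy",P)
    if n=="top": pts=dict(nest=(208,204),pink=(247,207),purple=(283,199),black=(173,222),fork=(302,167),d1=(187,179),d2=(250,172),d3=(444,182),bench=(150,270),bench2=(220,320))
    else: pts=dict(nest=(318,258),d2=(282,255),d1=(280,312),d3=(311,142),duct=(331,155),meas=(299,167),fork=(288,210),bench=(430,300))
    for k,(u,v) in pts.items(): print(n,k,P[v,u].round(4))
E
python3 - <<'E'
import cv2
im=cv2.imread("pics/top0.png")[140:270,150:400]; cv2.imwrite("pics/topc.png",cv2.resize(im,None,fx=3.2,fy=3.2,interpolation=2))
im=cv2.imread("pics/side0.png")[120:340,230:430]; cv2.imwrite("pics/sidec.png",cv2.resize(im,None,fx=2.7,fy=2.7,interpolation=2))
E
```

```text
top nest [0.3477 0.2751 0.129 ]
top pink [0.3477 0.1794 0.0792]
top purple [0.3712 0.0799 0.0778]
top black [0.3046 0.384  0.0748]
top fork [0.4626 0.028  0.0813]
top d1 [ 0.443   0.3773 -0.002 ]
top d2 [0.4639 0.1866 0.0077]
top d3 [ 0.1819 -0.0187  1.2335]
top bench [ 0.1724  0.4679 -0.0015]
top bench2 [0.0344 0.2576 0.0006]
side nest [0.3589 0.2971 0.1237]
side d2 [0.4608 0.1834 0.0034]
side d1 [0.4405 0.3574 0.0022]
side d3 [ 0.4337 -0.3912  0.0048]
side duct [ 0.3552 -0.3165 -0.0006]
side meas [ 0.4515 -0.1516  0.0544]
side fork [0.4587 0.0631 0.0563]
side bench [ 0.0917  0.2941 -0.0019]
```

View pics/topc.png

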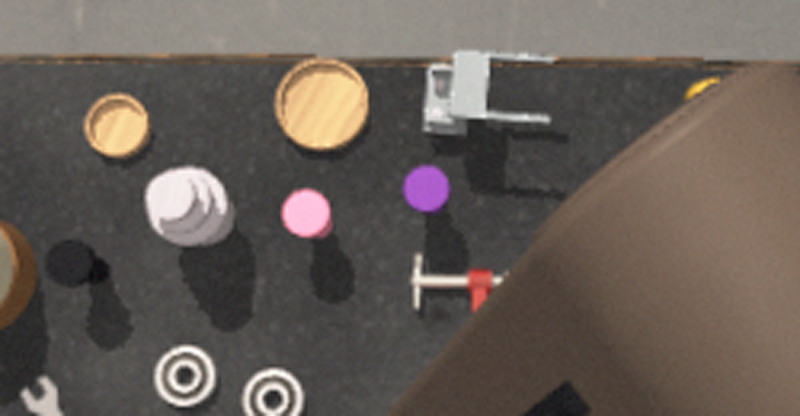

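View pics/sidec.png

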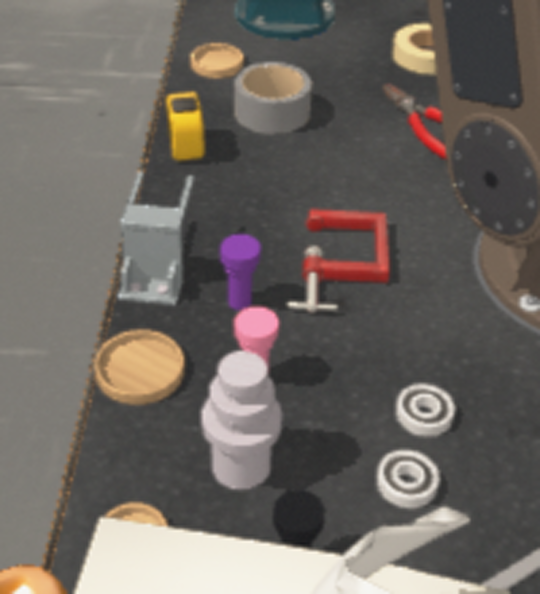

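Run:
```python
from h import *
def sel(P,c,r,z0,z1):
    Q=P.reshape(-1,3); return Q[(np.hypot(*(Q[:,:2]-c).T)<r)&(Q[:,2]>z0)&(Q[:,2]<z1)]
T=np.load("/tmp/Ptop.npy");S=np.load("/tmp/Pside.npy")
for n,P in(("top",T),("side",S)):
    q=sel(P,(.352,.28),.06,.118,.14); 
    if len(q): print(n,"plug top",len(q),q.mean(0).round(4),q.min(0).round(4),q.max(0).round(4),cv2.minEnclosingCircle(q[:,:2].astype(np.float32)))
    for nm,c in(("d1",(.442,.37)),("d2",(.463,.185)),("d3",(.434,-.391))):
        q=sel(P,c,.055,.010,.02)
        if len(q)>5: print(n,nm,len(q),q[:,2].mean().round(4),cv2.minEnclosingCircle(q[:,:2].astype(np.float32)),circ(q[:,:2]))
        q=sel(P,c,.03,-.01,.02); 
        if len(q): print("   floor z",np.median(q[:,2]))
    q=sel(P,(.463,.03),.12,.070,.1)
    if len(q): print(n,"fork",len(q),q.min(0).round(4),q.max(0).round(4),cv2.minAreaRect(q[:,:2].astype(np.float32)))
    for nm,c in(("pink",(.348,.18)),("purple",(.371,.08)),("black",(.305,.384))):
        q=sel(P,c,.04,.06,.1)
        if len(q): print(n,nm,q[:,2].max().round(3),cv2.minEnclosingCircle(q[:,:2].astype(np.float32)))
```

```text
top plug top 182 [0.356  0.2892 0.1263] [0.3367 0.2692 0.1183] [0.3755 0.3087 0.1314] ((0.35664838552474976, 0.28942349553108215), 0.02032817341387272)
top d1 91 0.014 ((0.4409429132938385, 0.37312185764312744), 0.02992858551442623) (array([0.43967171, 0.3739462 ]), np.float64(0.02674411376913598))
   floor z 0.005442202620603798
top d2 134 0.0139 ((0.4618402123451233, 0.18431854248046875), 0.04348760470747948) (array([0.46207091, 0.18396851]), np.float64(0.03968939987708749))
   floor z 0.005077201216759031
top d3 108 0.0143 ((0.43692323565483093, -0.3918682336807251), 0.03638404607772827) (array([ 0.43728949, -0.39169498]), np.float64(0.033406323602829295))
   floor z 0.005049260847195036
top fork 493 [ 0.3543 -0.0283  0.0707] [0.4963 0.0997 0.088 ] ((0.42360925674438477, 0.029544122517108917), (0.09892392158508301, 0.16402989625930786), 70.35430145263672)
top pink 0.084 ((0.34954458475112915, 0.1840721070766449), 0.02026277780532837)
top purple 0.083 ((0.37243151664733887, 0.08024650067090988), 0.020350802689790726)
top black 0.082 ((0.3048064708709717, 0.3881204128265381), 0.0203
[... 443 characters left out ...]
([0.46179238, 0.18746745]), np.float64(0.040783193021841725))
   floor z 0.0027390011143158532
side d3 43 0.012 ((0.43553683161735535, -0.38871288299560547), 0.038465630263090134) (array([ 0.43676638, -0.38858915]), np.float64(0.03373958285040118))
   floor z 0.0028052061199700384
side fork 386 [ 0.3552 -0.0271  0.0701] [0.4959 0.1039 0.0838] ((0.42378509044647217, 0.03290035203099251), (0.0989355817437172, 0.1618485301733017), 69.44673919677734)
side pink 0.079 ((0.34859228134155273, 0.18796154856681824), 0.020680010318756104)
side purple 0.079 ((0.37162381410598755, 0.08266755938529968), 0.02157810516655445)
side black 0.079 ((0.30458924174308777, 0.39041006565093994), 0.02071481943130493)
```

Run:
```python
from h import *
for n in("top","side"):
    P=np.load(f"/tmp/P{n}.npy"); Q=P.reshape(-1,3)
    q=Q[(Q[:,0]>.415)&(Q[:,0]<.52)&(abs(Q[:,1]-.02)<.12)&(Q[:,2]>.072)&(Q[:,2]<.092)]
    print(n,len(q),q.min(0).round(4),q.max(0).round(4),np.median(q[:,2]),cv2.minAreaRect(q[:,:2].astype(np.float32)))
    for lo,hi in((.415,.45),(.48,.52)):
        t=q[(q[:,0]>lo)&(q[:,0]<hi)&(q[:,1]<.01)]
        if len(t)>4:
            k=np.polyfit(t[:,1],t[:,0],1); print("  tine",len(t),"x@y=0",k[1].round(4),"slope deg",np.degrees(np.arctan(k[0])).round(1),"x rng",t[:,0].min().round(4),t[:,0].max().round(4),"ymin",t[:,1].min().round(4))
    b=q[(q[:,0]>.45)&(q[:,0]<.475)]; print("  bridge y",b[:,1].min().round(4),b[:,1].max().round(4))
```

```text
top 339 [ 0.4307 -0.0283  0.0735] [0.4963 0.0593 0.088 ] 0.08186973216960025 ((0.4643431007862091, 0.015941156074404716), (0.0870487317442894, 0.06304606795310974), 86.77264404296875)
  tine 32 x@y=0 0.4351 slope deg 3.6 x rng 0.4307 0.4376 ymin -0.0258
  tine 34 x@y=0 0.4902 slope deg 4.3 x rng 0.4859 0.4925 ymin -0.0283
  bridge y 0.028 0.0593
side 254 [ 0.4309 -0.0271  0.0723] [0.4959 0.065  0.0838] 0.07926046655885555 ((0.46345624327659607, 0.01930028572678566), (0.08942495286464691, 0.060987766832113266), 86.09196472167969)
  tine 19 x@y=0 0.4347 slope deg 4.8 x rng 0.4309 0.4373 ymin -0.0226
  tine 18 x@y=0 0.4888 slope deg 3.1 x rng 0.4855 0.4913 ymin -0.0271
  bridge y 0.0256 0.0638
```

```bash
cat >> h.py <<'E'
def jaw(M): return np.degrees(np.arctan2(M[1,1],M[0,1]))
def go(p,yaw=None,s=None):
    """tool-frame cm and deg needed to reach p with tool down and jaw axis at yaw (deg, mod 180)"""
    s=s or bot.observe(); M=R.from_rotvec(s["eef_rot"]).as_matrix()
    d=M.T@(np.array(p)-s["tcp_pos"])*100
    y=jaw(M)
    if yaw is None: yaw=y
    yaw=y+((yaw-y+90)%180-90); a=np.radians(yaw)
    X=np.array([0,0,-1.]);Y=np.array([np.cos(a),np.sin(a),0]);D=np.c_[X,Y,np.cross(X,Y)]
    r=np.degrees(R.from_matrix(M.T@D).as_rotvec())
    print("pos",s["tcp_pos"].round(4),"jaw",y.round(1),"q6",s["qpos"][5].round(2),"t",round(s["time"],2),"F",s["ft_force"].round(1),"w",s["grip_width"].round(4))
    print("tool d cm",d.round(2),"rot deg",r.round(2),"rows>=",max(np.linalg.norm(d)/5,np.linalg.norm(r)/8.59).round(1))
E
python3 - <<'E'
from h import *
s=bot.observe();print(R.from_rotvec(s["eef_rot"]).as_matrix().round(3))
go((.5,-.2,.28),None); go((.356,.29,.25))
c=dict(np.load("/tmp/wrist0.npz")); z=c["z_map"]
T=c["T_tool_cam"]; v,u=np.mgrid[0:400,0:640]
P=np.stack([(u-c["cx"])/c["fx"]*z,-(v-c["cy"])/c["fy"]*z,-z],-1)@T[:3,:3].T+T[:3,3]
for n,m in(("L",(u<240)),("R",u>400)):
    k=m&(z>0)&(P[...,0]>-.08)&(P[...,0]<.06)&(abs(P[...,1])<.08)&(abs(P[...,2])<.04); q=P[k]; print(n,len(q),q.min(0).round(4),q.max(0).round(4))
    t=q[q[:,0]>q[:,0].max()-.005]; print(t.min(0).round(4),t.max(0).round(4))
for nm,p in(("top",1),("side",1)):
    Q=np.load(f"/tmp/P{nm}.npy").reshape(-1,3)
    q=Q[(Q[:,0]>.5)&(Q[:,0]<.75)&(abs(Q[:,1])<.5)&(Q[:,2]>.05)&(Q[:,2]<.6)]; print(nm,len(q),q.min(0) if len(q) else 0,q.max(0) if len(q) else 0)
    q=Q[(Q[:,0]>.1)&(Q[:,0]<.6)&(Q[:,1]>.4)&(Q[:,1]<.6)&(Q[:,2]>.05)&(Q[:,2]<.6)]; print(nm,len(q),q.min(0) if len(q) else 0,q.max(0) if len(q) else 0)
E
```

```text
[[-0.001 -0.363  0.932]
 [ 0.001  0.932  0.363]
 [-1.     0.001 -0.   ]]Traceback (most recent call last):
  File "<stdin>", line 3, in <module>
  File "h.py", line 30, in go
    print("pos",s["tcp_pos"].round(4),"jaw",y.round(1),"q6",s["qpos"][5].round(2),"t",round(s["time"],2),"F",s["ft_force"].round(1),"w",s["grip_width"].round(4))
                                                                                                                                        ^^^^^^^^^^^^^^^^^^^^^
AttributeError: 'float' object has no attribute 'round'
```

```bash
sed -i 's/s\["grip_width"\].round(4)/round(s["grip_width"],4)/' h.py
python3 - <<'E'
from h import *
s=bot.observe()
go((.5,-.2,.28),None); go((.356,.29,.25))
c=dict(np.load("/tmp/wrist0.npz")); z=c["z_map"]
T=c["T_tool_cam"]; v,u=np.mgrid[0:400,0:640]
P=np.stack([(u-c["cx"])/c["fx"]*z,-(v-c["cy"])/c["fy"]*z,-z],-1)@T[:3,:3].T+T[:3,3]
for n,m in(("L",(u<240)),("R",u>400)):
    k=m&(z>0)&(P[...,0]>-.08)&(P[...,0]<.06)&(abs(P[...,1])<.08)&(abs(P[...,2])<.04); q=P[k]; print(n,len(q),q.min(0).round(4),q.max(0).round(4))
    t=q[q[:,0]>q[:,0].max()-.005]; print(t.min(0).round(4),t.max(0).round(4))
for nm,p in(("top",1),("side",1)):
    Q=np.load(f"/tmp/P{nm}.npy").reshape(-1,3)
    q=Q[(Q[:,0]>.5)&(Q[:,0]<.75)&(abs(Q[:,1])<.5)&(Q[:,2]>.05)&(Q[:,2]<.6)]; print(nm,len(q),q.min(0) if len(q) else 0,q.max(0) if len(q) else 0)
    q=Q[(Q[:,0]>.1)&(Q[:,0]<.6)&(Q[:,1]>.4)&(Q[:,1]<.6)&(Q[:,2]>.05)&(Q[:,2]<.6)]; print(nm,len(q),q.min(0) if len(q) else 0,q.max(0) if len(q) else 0)
E
```

```text
pos [ 0.2451 -0.6286  0.2476] jaw 111.3 q6 -0.29 t 0.15 F [-0.4  0.2  0.2] w 0.0858
tool d cm [-3.21 30.68 39.32] rot deg [ 0.   -0.01 -0.07] rows>= 10.0
pos [ 0.2451 -0.6286  0.2476] jaw 111.3 q6 -0.29 t 0.15 F [-0.4  0.2  0.2] w 0.0858
tool d cm [-0.14 81.56 43.7 ] rot deg [ 0.   -0.01 -0.07] rows>= 18.5
L 15551 [-0.08   -0.0745 -0.0211] [ 0.0042 -0.0178  0.0123]
[-0.0008 -0.0495 -0.0116] [ 0.0042 -0.0423  0.0103]
R 15479 [-0.08    0.0184 -0.0209] [0.0043 0.0746 0.0129]
[-0.0007  0.0424 -0.0115] [0.0043 0.0488 0.0108]
top 0 0 0
top 2988 [0.24691242 0.40024667 0.05000647] [0.5041658  0.59984271 0.19489403]
side 0 0 0
side 1334 [0.28809959 0.40006869 0.05046219] [0.50541436 0.58237602 0.19086672]
```

>>> arm_command(
  moves=[-1,-0.4,3.0,3.9,0,0,0,-1,-0.4,3.0,3.9,0,0,0,-1,-0.4,3.0,3.9,0,0,0,-1,-0.4,3.0,3.9,0,0,0,-1,-0.4,3.0,3.9,0,0,0,-1,-0.4,3.0,3.9,0,0,0,-1,-0.4,3.0,3.9,0,0,0,-1,-0.4,3.0,3.9,0,0,0,-1,-0.4,3.0,3.9,0,0,0,-1,-0.4,3.0,3.9,0,0,0],
)

```text
time: 1.15
tcp_pos: [0.5003, -0.2031, 0.2844]
eef_rot: [-0.278, 1.556, 0.289]
ft_force: [0.7, -0.1, 0.8]
grip_width: 0.0853
```

Run:
```python
from h import *
go((.5,.1,.26),176.3)
```

```text
pos [ 0.5003 -0.2031  0.2844] jaw 110.7 q6 -1.18 t 1.15 F [ 0.7 -0.1  0.8] w 0.0853
tool d cm [ 2.63 28.34 10.7 ] rot deg [-65.58   0.11  -0.47] rows>= 7.6
```

>>> arm_command(
  moves=[-1,0,0,0,-8.2,0,0,-1,0,0,0,-8.2,0,0,-1,0,0,0,-8.2,0,0,-1,0,0,0,-8.2,0,0,-1,0,0,0,-8.2,0,0,-1,0,0,0,-8.2,0,0,-1,0,0,0,-8.2,0,0,-1,0,0,0,-8.2,0,0],
)

```text
time: 1.95
tcp_pos: [0.5032, -0.1952, 0.2832]
eef_rot: [-1.189, 1.216, 1.206]
ft_force: [0.1, -0.5, -0.2]
grip_width: 0.0858
```

Run:
```python
from h import *
go((.47,.1,.26),176.3)
go((.356,.29,.21),176.3)
```

```text
pos [ 0.5032 -0.1952  0.2832] jaw 179.1 q6 -0.0 t 1.95 F [ 0.1 -0.5 -0.2] w 0.0858
tool d cm [ 2.56  3.76 29.44] rot deg [ 2.8   0.41 -0.42] rows>= 6.0
pos [ 0.5032 -0.1952  0.2832] jaw 179.1 q6 -0.0 t 1.95 F [ 0.1 -0.5 -0.2] w 0.0858
tool d cm [ 7.78 15.42 48.22] rot deg [ 2.8   0.41 -0.42] rows>= 10.2
```

>>> arm_command(
  moves=[-1,0.5,0.8,4.8,0.9,0.1,-0.1,-1,0.5,0.8,4.8,0.9,0.1,-0.1,-1,0.5,0.8,4.8,0.9,0.1,-0.1,-1,0,0,0,0,0,0],
)

```text
time: 2.35
tcp_pos: [0.4817, -0.0478, 0.2672]
eef_rot: [-1.163, 1.238, 1.169]
ft_force: [1.3, 0.1, -0.4]
grip_width: 0.0856
```

Run:
```python
from h import *
s,c=cam("wrist"); save(c,"w1.png"); np.savez("/tmp/w1.npz",**c); P=cloud(c,s)
print(s["tcp_pos"])
Q=P.reshape(-1,3)
q=Q[(Q[:,0]>.415)&(Q[:,0]<.52)&(abs(Q[:,1]-.02)<.07)&(Q[:,2]>.072)&(Q[:,2]<.092)]
print(len(q),q.min(0).round(4),q.max(0).round(4),np.median(q[:,2]),cv2.minAreaRect(q[:,:2].astype(np.float32)))
for lo,hi in((.415,.45),(.48,.52)):
    t=q[(q[:,0]>lo)&(q[:,0]<hi)&(q[:,1]<.02)]
    if len(t)>4:
        k=np.polyfit(t[:,1],t[:,0],1); print("tine",len(t),k[1].round(4),np.degrees(np.arctan(k[0])).round(1),"ymin",t[:,1].min().round(4))
b=q[(q[:,0]>.45)&(q[:,0]<.475)]; print("bridge y",b[:,1].min().round(4),b[:,1].max().round(4))
go((.356,.29,.21),176.3)
```

```text
[ 0.48169461 -0.04782259  0.26720156]
1641 [ 0.4315 -0.03    0.075 ] [0.4965 0.061  0.083 ] 0.08082329338624039 ((0.4642694890499115, 0.0156320258975029), (0.08807067573070526, 0.06104724109172821), 86.63969421386719)
tine 205 0.4362 3.5 ymin -0.0267
tine 223 0.4906 2.8 ymin -0.03
bridge y 0.0277 0.0603
pos [ 0.4821 -0.0494  0.2675] jaw 176.7 q6 -0.36 t 2.4 F [ 0.8 -1.1 -0.8] w 0.0855
tool d cm [ 5.84 14.54 33.14] rot deg [ 0.36  0.06 -0.19] rows>= 7.3
```

View pics/w1.png

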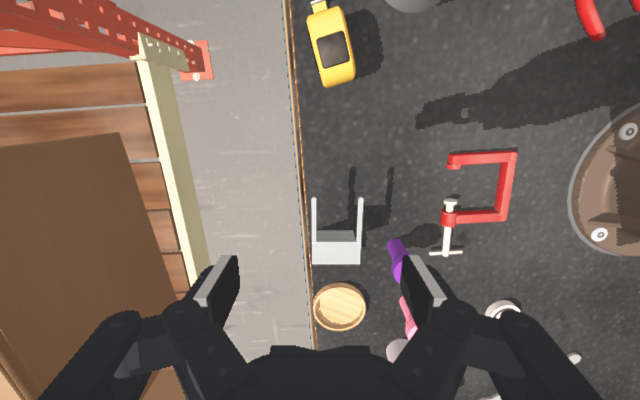

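>>> arm_command(
  moves=[-1,0.7,1.8,4.1,0,0,0,-1,0.7,1.8,4.1,0,0,0,-1,0.7,1.8,4.1,0,0,0,-1,0.7,1.8,4.1,0,0,0,-1,0.7,1.8,4.1,0,0,0,-1,0.7,1.8,4.1,0,0,0,-1,0.7,1.8,4.1,0,0,0,-1,0.7,1.8,4.1,0,0,0,-1,0,0,0,0,0,0],
)

```text
time: 3.3
tcp_pos: [0.3583, 0.293, 0.2115]
eef_rot: [-1.157, 1.24, 1.159]
ft_force: [0.2, -1.3, 0.3]
grip_width: 0.0854
```

Run:
```python
from h import *
s,c=cam("wrist"); save(c,"w2.png"); P=cloud(c,s)
Q=P.reshape(-1,3)
q=Q[(abs(Q[:,0]-.356)<.05)&(abs(Q[:,1]-.29)<.05)&(Q[:,2]>.116)&(Q[:,2]<.135)]
print(len(q),q.min(0).round(4),q.max(0).round(4),np.median(q[:,2]),cv2.minEnclosingCircle(q[:,:2].astype(np.float32)))
go((.356,.29,.125),176.6)
```

```text
1940 [0.3366 0.2708 0.1161] [0.3763 0.311  0.1274] 0.12556172056396153 ((0.35631200671195984, 0.2909528315067291), 0.020311713218688965)
pos [0.3587 0.2913 0.2117] jaw 176.0 q6 -1.18 t 3.35 F [ 0.  -1.6  1.1] w 0.0854
tool d cm [ 8.67  0.26 -0.16] rot deg [-0.6   0.08  0.  ] rows>= 1.7
```

View pics/w2.png

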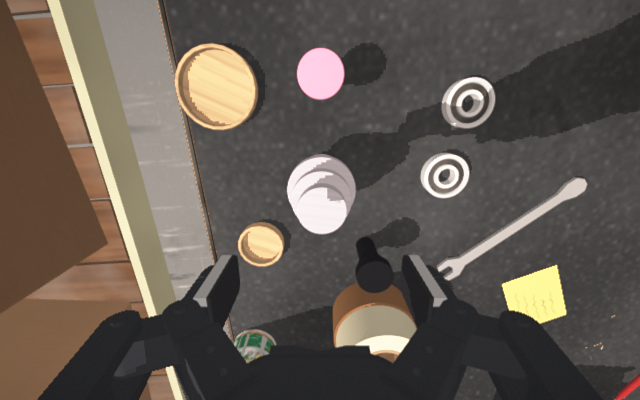

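>>> arm_command(
  moves=[-1,4.0,0.1,0,-0.3,0,0,-1,3.6,0.1,0,-0.3,0,0,-1,0,0,0,0,0,0],
)

```text
time: 3.65
tcp_pos: [0.3592, 0.2905, 0.1355]
eef_rot: [-1.163, 1.232, 1.165]
ft_force: [0.8, -1.0, 0.1]
grip_width: 0.0853
```

Run:
```python
from h import *
s,c=cam("wrist"); save(c,"w3.png"); P=cloud(c,s)
Q=P.reshape(-1,3)
q=Q[(abs(Q[:,0]-.356)<.03)&(abs(Q[:,1]-.29)<.03)&(Q[:,2]>.122)&(Q[:,2]<.132)]
print(len(q),q.min(0).round(4),q.max(0).round(4),np.median(q[:,2]),cv2.minEnclosingCircle(q[:,:2].astype(np.float32)))
go((.3563,.2909,.120),176.6)
```

```text
3778 [0.3365 0.2709 0.122 ] [0.3763 0.3113 0.128 ] 0.12561412643666214 ((0.3564794957637787, 0.29097840189933777), 0.020352628082036972)
pos [0.3601 0.2915 0.1377] jaw 176.6 q6 -1.17 t 3.7 F [ 0.7 -0.8  0. ] w 0.0858
tool d cm [ 1.76  0.38 -0.1 ] rot deg [-0.02  0.35  0.22] rows>= 0.4
```

View pics/w3.png

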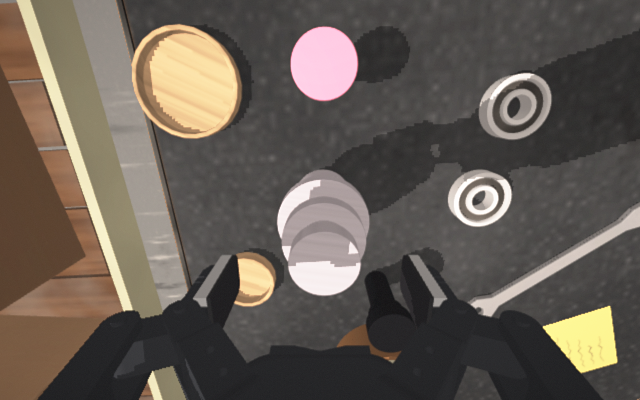

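>>> arm_command(
  moves=[-1,1.7,0.3,0,0,0,0,-1,0,0,0,0,0,0,1,0,0,0,0,0,0,1,0,0,0,0,0,0,1,0,0,0,0,0,0,1,0,0,0,0,0,0,1,0,0,0,0,0,0],
)

```text
time: 4.4
tcp_pos: [0.3621, 0.2931, 0.1297]
eef_rot: [-1.157, 1.22, 1.162]
ft_force: [-1.0, -0.2, -1.5]
grip_width: 0.0376
```

```bash
cat >> h.py <<'E'
def tips(c):
    z=c["z_map"];T=c["T_tool_cam"]; v,u=np.mgrid[0:400,0:640]
    P=np.stack([(u-c["cx"])/c["fx"]*z,-(v-c["cy"])/c["fy"]*z,-z],-1)@T[:3,:3].T+T[:3,3]
    col=c["image"].astype(int).max(-1)<110
    for n,m in(("L",u<320),("R",u>320)):
        k=m&(z>0)&(v>200)&(P[...,0]>-.08)&(P[...,0]<.02)&(abs(P[...,1])<.08)&(abs(P[...,2])<.016); q=P[k]
        print(n,"tool x of far points 99.5%",np.percentile(q[:,0],99.5).round(4),"y there",q[q[:,0]>np.percentile(q[:,0],98)][:,1].mean().round(4))
E
python3 - <<'E'
from h import *
s,c=cam("wrist"); save(c,"w4.png"); tips(c)
go((.4635,.0047,.120),176.6)
E
```

```text
L tool x of far points 99.5% 0.0076 y there -0.0166
R tool x of far points 99.5% 0.008 y there 0.0161
pos [0.3621 0.2931 0.1296] jaw 176.4 q6 -1.17 t 4.45 F [ 0.   0.7 -1. ] w 0.0372
tool d cm [  0.66 -11.93 -28.16] rot deg [-0.2   0.85  0.56] rows>= 6.1
```

View pics/w4.png

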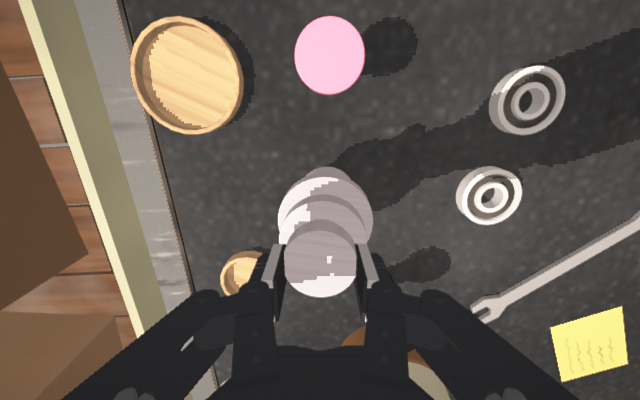

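>>> arm_command(
  moves=[-1,0,0,0,0,0,0,-1,0,0,0,0,0,0,-1,0,0,0,0,0,0,-1,0,0,0,0,0,0],
)

```text
time: 4.85
tcp_pos: [0.3624, 0.2937, 0.1299]
eef_rot: [-1.158, 1.219, 1.163]
ft_force: [-0.5, -0.1, -0.3]
grip_width: 0.0853
```

Run:
```python
from h import *
s,c=cam("wrist"); save(c,"w5.png"); P=cloud(c,s)
Q=P.reshape(-1,3)
q=Q[(abs(Q[:,0]-.356)<.03)&(abs(Q[:,1]-.29)<.03)&(Q[:,2]>.120)&(Q[:,2]<.132)]
print(len(q),q.min(0).round(4),q.max(0).round(4),np.median(q[:,2]),cv2.minEnclosingCircle(q[:,:2].astype(np.float32)))
x=cv2.minEnclosingCircle(q[:,:2].astype(np.float32))[0]
go((*x,.120),176.6)
```

```text
4416 [0.3376 0.2699 0.12  ] [0.3775 0.3103 0.1302] 0.1275260200719434 ((0.3575834333896637, 0.2901450991630554), 0.02043302357196808)
pos [0.3623 0.2937 0.1299] jaw 176.4 q6 -1.17 t 4.9 F [-0.8  0.  -0.1] w 0.0852
tool d cm [ 0.98  0.46 -0.4 ] rot deg [-0.15  0.89  0.6 ] rows>= 0.2
```

>>> arm_command(
  moves=[-1,1.0,0.45,-0.4,0,0.9,0.6,-1,0.4,0.2,-0.2,0,0.4,0.3],
)

```text
time: 5.1
tcp_pos: [0.3553, 0.2882, 0.1154]
eef_rot: [-1.166, 1.248, 1.164]
ft_force: [-0.2, -0.0, -1.0]
grip_width: 0.0856
```

Run:
```python
from h import *
go((.3573,.2903,.120),176.6)
```

```text
pos [0.3553 0.2882 0.1154] jaw 176.4 q6 -1.17 t 5.1 F [-0.2 -0.  -1. ] w 0.0856
tool d cm [-0.47 -0.18  0.22] rot deg [-0.16 -0.43 -0.33] rows>= 0.1
```

>>> arm_command(
  moves=[-1,-0.5,-0.2,0.2,0,-0.4,-0.3],
)

```text
time: 5.2
tcp_pos: [0.3568, 0.2892, 0.1191]
eef_rot: [-1.165, 1.242, 1.163]
ft_force: [-0.8, -0.1, -0.3]
grip_width: 0.0852
```

Run:
```python
from h import *
go((.3573,.2903,.120),176.6)
```

```text
pos [0.3568 0.2892 0.1191] jaw 176.4 q6 -1.17 t 5.2 F [-0.8 -0.1 -0.3] w 0.0852
tool d cm [-0.09 -0.04  0.11] rot deg [-0.16 -0.19 -0.12] rows>= 0.0
```

Good. Close.

>>> arm_command(
  moves=[1,-0.1,0,0.1,0,0,0,1,0,0,0,0,0,0,1,0,0,0,0,0,0,1,0,0,0,0,0,0,1,0,0,0,0,0,0],
)

```text
time: 5.7
tcp_pos: [0.357, 0.2904, 0.1204]
eef_rot: [-1.164, 1.242, 1.163]
ft_force: [0.6, 0.3, -3.4]
grip_width: 0.0379
```

Run:
```python
from h import *
s,c=cam("wrist"); save(c,"w6.png"); tips(c)
go((.3573,.2903,.120),176.6)
```

```text
L tool x of far points 99.5% 0.0195 y there -0.019
R tool x of far points 99.5% 0.0114 y there 0.0212
pos [0.357  0.2904 0.1203] jaw 176.4 q6 -1.17 t 5.75 F [ 1.   0.4 -3.3] w 0.0379
tool d cm [ 0.03 -0.03 -0.01] rot deg [-0.17 -0.18 -0.11] rows>= 0.0
```

View pics/w6.png

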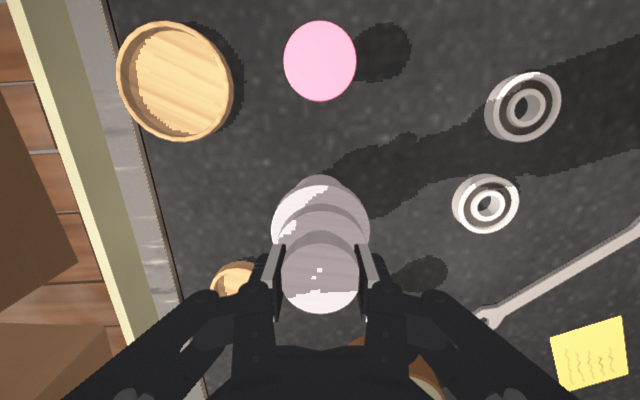

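>>> arm_command(
  moves=[1,-1.5,0,0,0,0,0,1,-3,0,0,0,0,0,1,-4,0,0,0,0,0,1,-4,0,0,0,0,0,1,-1,0,0,0,0,0],
)

```text
time: 6.25
tcp_pos: [0.355, 0.2874, 0.2552]
eef_rot: [-1.167, 1.255, 1.162]
ft_force: [0.9, 1.2, -4.2]
grip_width: 0.0383
```

Run:
```python
from h import *
s,c=cam("side"); save(c,"s1.png",(230,120,430,340),2.7)
for nm in("top","side"):
    Q=np.load(f"/tmp/P{nm}.npy").reshape(-1,3)
    q=Q[(Q[:,0]>.39)&(Q[:,0]<.52)&(Q[:,1]>-.25)&(Q[:,1]<-.06)&(Q[:,2]>.02)&(Q[:,2]<.085)]
    if len(q): print(nm,len(q),q.min(0).round(3),q.max(0).round(3))
go((.458,-.085,.25),176.6)
```

```text
top 22 [ 0.462 -0.174  0.035] [ 0.474 -0.151  0.071]
side 279 [ 0.39  -0.249  0.02 ] [ 0.481 -0.147  0.071]
pos [0.3548 0.2874 0.2548] jaw 176.3 q6 -1.17 t 6.3 F [ 0.4  0.4 -2.1] w 0.0379
tool d cm [  0.86 -12.69 -36.49] rot deg [-0.28 -0.78 -0.52] rows>= 7.7
```

View pics/s1.png

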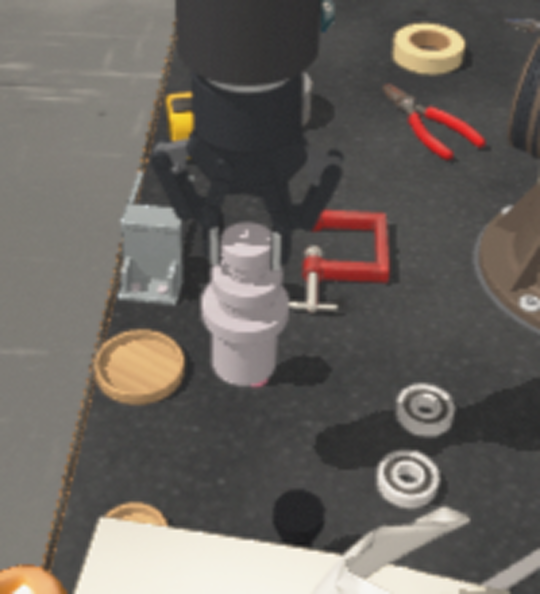

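>>> arm_command(
  moves=[1,0,-0.8,-2.0,0,-0.4,-0.2,1,0,-1.27,-3.65,0,-0.2,-0.2,1,0,-1.27,-3.65,0,0,0,1,0,-1.27,-3.65,0,0,0,1,0,-1.27,-3.65,0,0,0,1,0,-1.27,-3.65,0,0,0,1,0,-1.27,-3.65,0,0,0,1,0,-1.27,-3.65,0,0,0,1,0,-1.27,-3.65,0,0,0,1,0,-1.2,-3.5,0,0,0,1,0,-0.7,-1.8,0,0,0],
)

```text
time: 7.4
tcp_pos: [0.4519, -0.0994, 0.2361]
eef_rot: [-1.157, 1.263, 1.18]
ft_force: [-0.4, 1.0, -4.3]
grip_width: 0.0378
```

Run:
```python
from h import *
go((.458,-.085,.123),176.6)
```

```text
pos [ 0.4519 -0.0994  0.2361] jaw 176.5 q6 -0.27 t 7.4 F [-0.4  1.  -4.3] w 0.0378
tool d cm [11.28 -0.82  1.57] rot deg [-0.1  -0.51 -1.51] rows>= 2.3
```

>>> arm_command(
  moves=[1,2.0,-0.4,0.8,0,-0.3,-0.8,1,3.0,-0.4,0.7,0,-0.2,-0.7,1,2.5,0,0,0,0,0,1,0.5,0,0,0,0,0],
)

```text
time: 7.8
tcp_pos: [0.456, -0.089, 0.1466]
eef_rot: [-1.154, 1.248, 1.164]
ft_force: [-1.6, 0.3, -4.3]
grip_width: 0.038
```

Run:
```python
from h import *
s,c=cam("side"); save(c,"s2.png",(230,100,390,260),3.5)
go((.458,-.085,.123),176.6)
```

```text
pos [ 0.4563 -0.089   0.147 ] jaw 176.0 q6 -0.3 t 7.85 F [-1.2  0.9 -6. ] w 0.0379
tool d cm [ 2.4  -0.16  0.41] rot deg [-0.6  -0.05 -0.49] rows>= 0.5
```

View pics/s2.png

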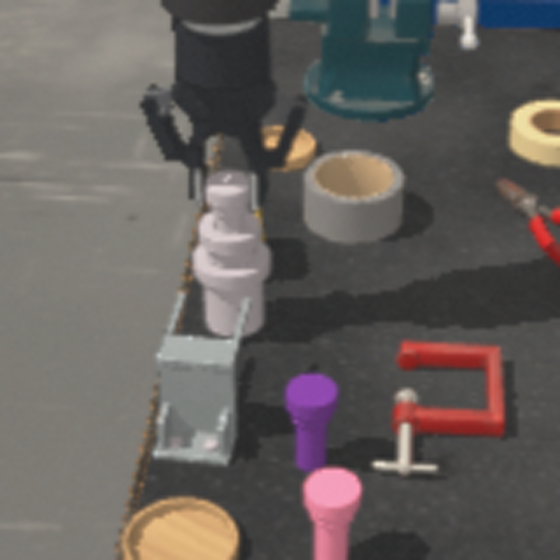

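>>> arm_command(
  moves=[1,1.2,-0.1,0.2,-0.3,0,-0.3,1,1.0,-0.1,0.2,-0.3,0,-0.2,1,0.1,0,0,0,0,0],
)

```text
time: 8.15
tcp_pos: [0.4601, -0.0851, 0.1249]
eef_rot: [-1.169, 1.235, 1.164]
ft_force: [-1.1, -0.0, -4.6]
grip_width: 0.0379
```

Run:
```python
from h import *
go((.458,-.085,.123),176.6)
s,c=cam("wrist"); save(c,"w7.png"); P=cloud(c,s); Q=P.reshape(-1,3)
q=Q[(abs(Q[:,0]-.46)<.05)&(abs(Q[:,1]+.085)<.05)]
h,e=np.histogram(q[:,2],bins=np.arange(-.01,.15,.002)); print([(round(b,3),int(n)) for b,n in zip(e,h) if n>60])
q=Q[(Q[:,0]>.415)&(Q[:,0]<.52)&(Q[:,1]>-.04)&(Q[:,1]<.07)&(Q[:,2]>.074)&(Q[:,2]<.088)]
if len(q): print(len(q),q.min(0).round(4),q.max(0).round(4),np.median(q[:,2]),cv2.minAreaRect(q[:,:2].astype(np.float32)))
```

```text
pos [ 0.4601 -0.0851  0.1249] jaw 176.7 q6 -0.3 t 8.15 F [-1.1 -0.  -4.6] w 0.0379
tool d cm [ 0.19  0.21 -0.  ] rot deg [ 0.11 -0.1   0.15] rows>= 0.1
[(np.float64(-0.006), 92), (np.float64(-0.004), 237), (np.float64(-0.002), 3876), (np.float64(0.0), 839), (np.float64(0.068), 91), (np.float64(0.07), 1207), (np.float64(0.072), 799), (np.float64(0.09), 65), (np.float64(0.092), 81), (np.float64(0.094), 98), (np.float64(0.096), 83), (np.float64(0.098), 154), (np.float64(0.1), 1615), (np.float64(0.102), 397), (np.float64(0.116), 98), (np.float64(0.118), 174), (np.float64(0.12), 212), (np.float64(0.122), 224), (np.float64(0.124), 204), (np.float64(0.126), 235), (np.float64(0.128), 331), (np.float64(0.13), 4078), (np.float64(0.132), 596), (np.float64(0.134), 174), (np.float64(0.136), 173), (np.float64(0.138), 198), (np.float64(0.14), 164), (np.float64(0.142), 144), (np.float64(0.144), 186), (np.float64(0.146), 473)]
658 [ 0.4324 -0.0307  0.0748] [0.4936 0.0103 0.0825] 0.08072131016186393 ((0.46256327629089355, -0.01005513034760952), (0.03802584856748581, 0.06098486855626106), 86.70953369140625)
```

View pics/w7.png

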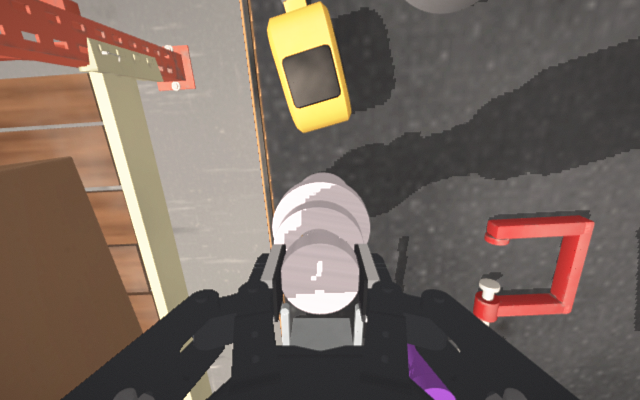

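Run:
```python
from h import *
s,c=cam("wrist"); P=cloud(c,s); Q=P.reshape(-1,3); print(s["tcp_pos"])
for z0,z1 in((.127,.135),(.097,.104),(.066,.074)):
    q=Q[(abs(Q[:,0]-.46)<.045)&(Q[:,1]<-.045)&(Q[:,1]>-.13)&(Q[:,2]>z0)&(Q[:,2]<z1)]
    h=q[:,:2].astype(np.float32); hull=cv2.convexHull(h)[:,0]
    f=hull[hull[:,1]<np.median(h[:,1])] 
    print(z0,len(q),np.median(q[:,2]).round(4),q.min(0).round(4),q.max(0).round(4),"enc",cv2.minEnclosingCircle(h),"far arc fit",circ(f))
q=Q[(Q[:,0]>.415)&(Q[:,0]<.52)&(Q[:,1]>-.04)&(Q[:,1]<.07)&(Q[:,2]>.074)&(Q[:,2]<.088)]
for lo,hi in((.415,.45),(.48,.52)):
    t=q[(q[:,0]>lo)&(q[:,0]<hi)]
    k=np.polyfit(t[:,1],t[:,0],1); print("tine",len(t),k[1].round(4),np.degrees(np.arctan(k[0])).round(1),t[:,1].min().round(4),t[:,0].min(),t[:,0].max())
```

```text
[ 0.46018076 -0.08511096  0.12525778]
0.127 5211 0.1316 [ 0.4266 -0.1061  0.127 ] [ 0.4922 -0.0646  0.135 ] enc ((0.45941096544265747, -0.09160484373569489), 0.03291323781013489) far arc fit (array([ 0.46113536, -0.06049434]), np.float64(0.04522467830428815))
0.097 2191 0.1022 [ 0.4341 -0.1134  0.097 ] [ 0.4868 -0.086   0.104 ] enc ((0.4604530334472656, -0.09109942615032196), 0.02647010050714016) far arc fit (array([ 0.46063674, -0.08671595]), np.float64(0.026718821577249877))
0.066 2047 0.0726 [ 0.4259 -0.1204  0.0661] [ 0.4929 -0.0744  0.074 ] enc ((0.45919767022132874, -0.08653324097394943), 0.034017276018857956) far arc fit (array([ 0.45913552, -0.08668017]), np.float64(0.03366763886359084))
tine 294 0.4361 1.2 -0.0266 0.432539257313866 0.43938329354158295
tine 360 0.4903 3.3 -0.0305 0.4861422048582589 0.49421220582101294
```

>>> arm_command(
  moves=[1,0,0.2,0,0,0,0,1,0,0,1.0,0,0,0,1,0,0,1.0,0,0,0,1,0,0,1.0,0,0,0,1,0,0,0.5,0,0,0],
)

```text
time: 8.75
tcp_pos: [0.4607, -0.0476, 0.1271]
eef_rot: [-1.169, 1.233, 1.161]
ft_force: [-0.0, 0.5, -4.8]
grip_width: 0.0381
```

```bash
cat > nest.py <<'E'
from h import *
import sys
cx,cy=map(float,sys.argv[1:3])
s,c=cam("wrist"); save(c,sys.argv[3]); P=cloud(c,s); Q=P.reshape(-1,3)
go((cx,cy,.125),176.6,s)
for z0,z1 in((.097,.105),(.066,.0742)):
    q=Q[(abs(Q[:,0]-cx)<.037)&(abs(Q[:,1]-cy)<.04)&(Q[:,2]>z0)&(Q[:,2]<z1)]
    if len(q)<50: continue
    h=q[:,:2].astype(np.float32); hull=cv2.convexHull(h)[:,0]
    f=hull[hull[:,1]<np.median(h[:,1])] 
    print(z0,len(q),np.median(q[:,2]).round(4),q.min(0).round(4),q.max(0).round(4),"arc",circ(f))
q=Q[(Q[:,0]>.415)&(Q[:,0]<.52)&(Q[:,1]>-.04)&(Q[:,1]<.07)&(Q[:,2]>.0755)&(Q[:,2]<.088)]
for lo,hi in((.415,.45),(.48,.52)):
    t=q[(q[:,0]>lo)&(q[:,0]<hi)&(q[:,1]<.02)]
    if len(t)<20: continue
    k=np.polyfit(t[:,1],t[:,0],1); print("tine",len(t),np.median(t[:,2]),k[1].round(4),np.degrees(np.arctan(k[0])).round(1),t[:,1].min().round(4),t[:,0].min(),t[:,0].max())
E
python3 nest.py .4600 -.051 w8.png
```

```text
pos [ 0.4607 -0.0476  0.1271] jaw 176.6 q6 -0.39 t 8.75 F [-0.   0.5 -4.8] w 0.0381
tool d cm [ 0.21  0.05 -0.35] rot deg [ 0.02 -0.03  0.31] rows>= 0.1
0.097 1637 0.1042 [ 0.4347 -0.0759  0.097 ] [ 0.4869 -0.05    0.105 ] arc (array([ 0.46104911, -0.0491524 ]), np.float64(0.026668905645626587))
0.066 399 0.073 [ 0.4264 -0.0828  0.0662] [ 0.4936 -0.0452  0.0742] arc (array([ 0.45968864, -0.04942157]), np.float64(0.03347642417770561))
tine 133 0.08077933954172867 0.4357 8.4 -0.0398 0.428152386157669 0.43964451097496454
tine 163 0.08083596064707807 0.4892 6.7 -0.0028 0.48766598623223345 0.4941890207510885
```

View pics/w8.png

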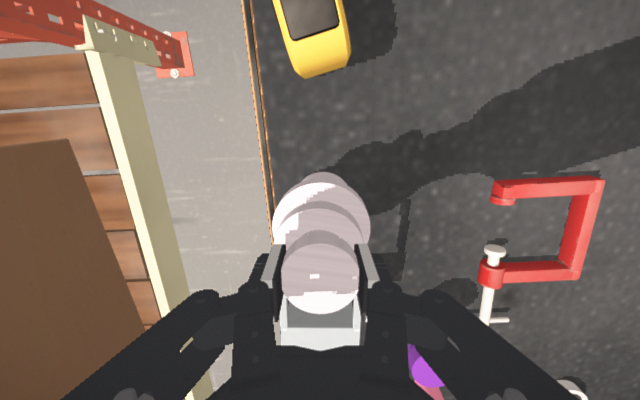

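>>> arm_command(
  moves=[1,0.2,0.04,0,0,0,0.2,1,0.05,0,0.9,0,0,0,1,0.05,0,0.9,0,0,0],
)

```text
time: 9.1
tcp_pos: [0.4614, -0.0283, 0.1239]
eef_rot: [-1.167, 1.236, 1.164]
ft_force: [0.3, 0.3, -3.6]
grip_width: 0.038
```

```bash
python3 nest.py .4612 -.031 w9.png
```

```text
pos [ 0.4614 -0.0283  0.1239] jaw 176.6 q6 -0.43 t 9.1 F [ 0.3  0.3 -3.6] w 0.038
tool d cm [-0.11  0.   -0.27] rot deg [ 0.03 -0.03  0.09] rows>= 0.1
0.097 2168 0.1014 [ 0.4354 -0.0564  0.097 ] [ 0.4875 -0.03    0.1049] arc (array([ 0.46165368, -0.02968863]), np.float64(0.026768833591663287))
0.066 2209 0.0721 [ 0.4269 -0.0634  0.066 ] [ 0.4941 -0.0178  0.0742] arc (array([ 0.46020278, -0.02944587]), np.float64(0.034019021451851615))
tine 21 0.08099803757454775 0.4355 8.1 -0.0263 0.43099371238180684 0.438713396806755
```

>>> arm_command(
  moves=[1,0.02,0,0.9,0,0,0,1,0.02,0,0.9,0,0,0,1,0.02,0,0.8,0,0,0,1,0,0,0.4,0,0,0],
)

```text
time: 9.55
tcp_pos: [0.4638, 0.0051, 0.1235]
eef_rot: [-1.168, 1.235, 1.165]
ft_force: [0.2, -1.5, -1.6]
grip_width: 0.0379
```

```bash
python3 nest.py .4632 .002 w10.png; python3 -c "
from h import *
s,c=cam('side'); save(c,'s3.png',(230,120,390,260),3.8)"
```

```text
pos [0.4638 0.0051 0.1235] jaw 176.7 q6 -0.5 t 9.55 F [ 0.2 -1.5 -1.6] w 0.0379
tool d cm [-0.15  0.04 -0.32] rot deg [ 0.09 -0.06  0.11] rows>= 0.1
0.097 2145 0.1009 [ 0.4375 -0.0231  0.097 ] [0.4899 0.0049 0.105 ] arc (array([0.46392517, 0.00370664]), np.float64(0.0267970397719063))
0.066 1832 0.0721 [ 0.4292 -0.0321  0.066 ] [0.4967 0.0141 0.0741] arc (array([0.46263347, 0.00100644]), np.float64(0.033170470793138555))
tine 459 0.08084327249792034 0.435 0.5 -0.0265 0.43139179235328623 0.43835562127648536
tine 415 0.08091411115388136 0.4914 6.4 -0.03 0.4850116847173831 0.49355481907387777
```

View pics/s3.png

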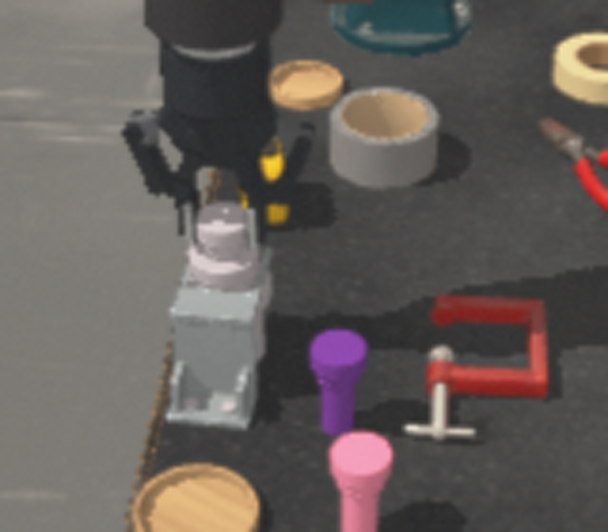

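View pics/w10.png

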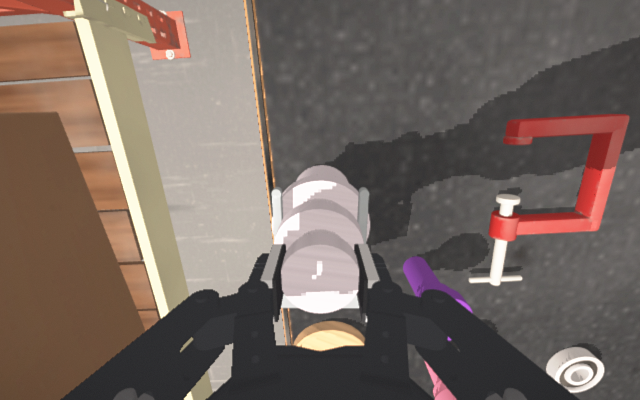

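>>> arm_command(
  moves=[1,-0.4,0,0,0,0,0,1,-0.5,0,0,0,0,0,1,-0.6,0,0,0,0,0,1,-0.6,0,0,0,0,0,1,-0.6,0,0,0,0,0],
)

```text
time: 10.15
tcp_pos: [0.4623, 0.0045, 0.1511]
eef_rot: [-1.166, 1.238, 1.166]
ft_force: [-0.0, 0.5, -1.5]
grip_width: 0.038
```

Run:
```python
from h import *
go((.463,.0045,.2),176.6)
```

```text
pos [0.4623 0.0045 0.1511] jaw 176.6 q6 -0.5 t 10.15 F [-0.   0.5 -1.5] w 0.038
tool d cm [-4.89 -0.06  0.  ] rot deg [ 0.01 -0.05 -0.05] rows>= 1.0
```

>>> arm_command(
  moves=[1,-1.0,0,0,0,0,0,1,-1.5,0,0,0,0,0,1,-2.5,0,0,0,0,0,1,-2.5,0,0,0,0,0,1,-1,0,0,0,0,0],
)

```text
time: 10.65
tcp_pos: [0.4643, 0.0042, 0.2451]
eef_rot: [-1.169, 1.232, 1.162]
ft_force: [0.9, 0.7, -1.1]
grip_width: 0.0381
```

Run:
```python
from h import *
s,c=cam("wrist"); save(c,"w11.png")
_,c=cam("side"); save(c,"s4.png",(230,80,390,260),3.3)
go((.45,.30,.24),176.6)
go((.440,.3738,.24),176.6)
```

```text
pos [0.4641 0.0043 0.2439] jaw 176.6 q6 -0.5 t 10.75 F [-0.1  0.2 -1.1] w 0.038
tool d cm [ 0.38  3.14 29.43] rot deg [0.03 0.02 0.3 ] rows>= 5.9
pos [0.4641 0.0043 0.2439] jaw 176.6 q6 -0.5 t 10.75 F [-0.1  0.2 -1.1] w 0.038
tool d cm [ 0.38  4.58 36.74] rot deg [0.03 0.02 0.3 ] rows>= 7.4
```

View pics/s4.png

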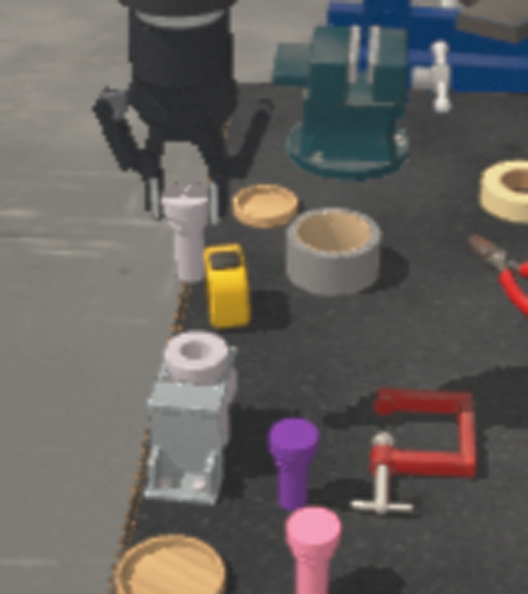

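View pics/w11.png

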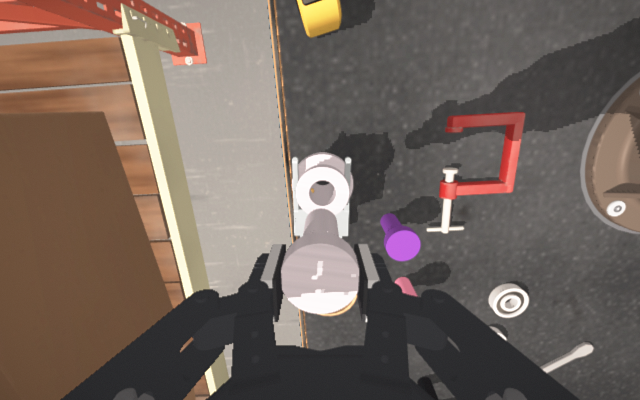

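Run:
```python
from h import *
for nm in("top","side"):
    Q=np.load(f"/tmp/P{nm}.npy").reshape(-1,3)
    q=Q[(Q[:,0]>.24)&(Q[:,0]<.56)&(Q[:,1]>.33)&(Q[:,1]<.62)&(Q[:,2]>.04)&(Q[:,2]<.4)]
    d=np.hypot(q[:,0]-.44,q[:,1]-.374); i=np.argsort(d)[:1]; print(nm,q[i],d[i]); 
    for x0 in np.arange(.26,.52,.04):
        t=q[(q[:,0]>x0)&(q[:,0]<x0+.04)]
        if len(t): print("  x",x0.round(2),"ymin",t[:,1].min().round(3),"zmax",t[:,2].max().round(3))
```

```text
top [[0.32441955 0.38621737 0.07231545]] [0.11622437]
  x 0.26 ymin 0.369 zmax 0.103
  x 0.3 ymin 0.368 zmax 0.105
  x 0.34 ymin 0.462 zmax 0.106
  x 0.38 ymin 0.557 zmax 0.138
  x 0.42 ymin 0.517 zmax 0.194
  x 0.46 ymin 0.513 zmax 0.195
  x 0.5 ymin 0.527 zmax 0.178
side [[0.32445802 0.39031588 0.0749665 ]] [0.11668829]
  x 0.26 ymin 0.373 zmax 0.079
  x 0.3 ymin 0.37 zmax 0.079
  x 0.42 ymin 0.529 zmax 0.19
  x 0.46 ymin 0.522 zmax 0.191
  x 0.5 ymin 0.544 zmax 0.184
```

>>> arm_command(
  moves=[1,0,0.3,2.5,0,0,0.2,1,0,0.55,4.5,0,0,0,1,0,0.55,4.5,0,0,0,1,0,0.55,4.5,0,0,0,1,0,0.55,4.5,0,0,0,1,0,0.55,4.5,0,0,0,1,0,0.55,4.5,0,0,0,1,0,0.55,4.5,0,0,0,1,0,0.5,2.5,0,0,0],
)

```text
time: 11.65
tcp_pos: [0.4351, 0.3803, 0.2344]
eef_rot: [-1.161, 1.248, 1.161]
ft_force: [0.3, -0.9, -0.4]
grip_width: 0.0377
```

Run:
```python
from h import *
s,c=cam("wrist"); save(c,"w12.png")
go((.440,.3738,.10),176.6,s)
P=cloud(c,s); Q=P.reshape(-1,3)
q=Q[(np.hypot(Q[:,0]-.44,Q[:,1]-.374)<.055)&(Q[:,2]>.009)&(Q[:,2]<.02)]
print(len(q),cv2.minEnclosingCircle(q[:,:2].astype(np.float32)))
```

```text
pos [0.4351 0.3803 0.2344] jaw 176.2 q6 -1.12 t 11.65 F [ 0.3 -0.9 -0.4] w 0.0377
tool d cm [13.44 -0.61 -0.54] rot deg [-0.42 -0.33 -0.31] rows>= 2.7
459 ((0.4405631124973297, 0.3753949701786041), 0.02898099087178707)
```

View pics/w12.png

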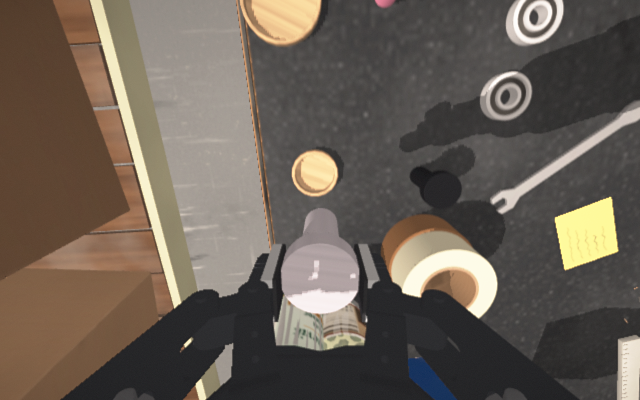

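>>> arm_command(
  moves=[1,3.0,-0.3,-0.3,-0.2,-0.2,-0.2,1,4.0,-0.2,-0.2,-0.2,-0.1,-0.1,1,3.5,0,0,0,0,0,1,2.0,0,0,0,0,0,1,0.5,0,0,0,0,0],
)

```text
time: 12.2
tcp_pos: [0.4372, 0.3779, 0.0943]
eef_rot: [-1.17, 1.24, 1.169]
ft_force: [0.2, 0.1, -1.4]
grip_width: 0.038
```

Run:
```python
from h import *
s,c=cam("wrist"); save(c,"w13.png")
go((.4405,.375,.0755),176.6)
```

```text
pos [0.4372 0.3778 0.0943] jaw 176.8 q6 -1.11 t 12.25 F [ 0.1 -0.3 -2.9] w 0.0381
tool d cm [ 1.88 -0.35 -0.25] rot deg [ 0.24 -0.26 -0.17] rows>= 0.4
```

View pics/w13.png

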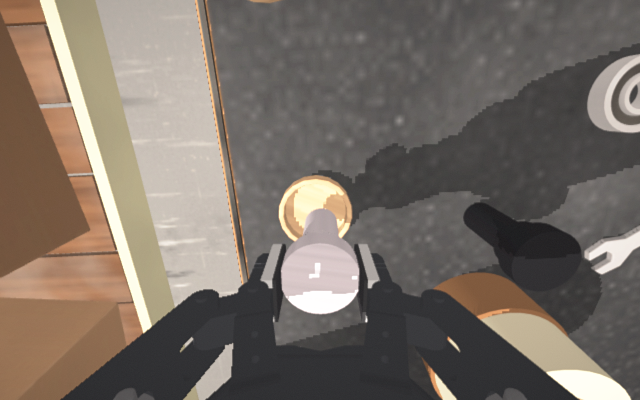

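>>> arm_command(
  moves=[1,0.8,-0.3,-0.2,0,-0.2,-0.1,1,0.7,0,0,0,0,0,1,0.2,0,0,0,0,0],
)

```text
time: 12.55
tcp_pos: [0.4412, 0.3764, 0.078]
eef_rot: [-1.168, 1.233, 1.169]
ft_force: [-0.2, -0.7, -0.7]
grip_width: 0.0376
```

Run:
```python
from h import *
go((.4405,.375,.0755),176.6)
```

```text
pos [0.4412 0.3764 0.078 ] jaw 176.9 q6 -1.1 t 12.55 F [-0.2 -0.7 -0.7] w 0.0376
tool d cm [ 0.25  0.06 -0.14] rot deg [0.25 0.09 0.04] rows>= 0.1
```

>>> arm_command(
  moves=[1,0.2,0,-0.1,0,0,0,1,0.2,0,0,0,0,0],
)

```text
time: 12.75
tcp_pos: [0.4418, 0.3759, 0.075]
eef_rot: [-1.167, 1.231, 1.169]
ft_force: [0.7, 0.4, -1.3]
grip_width: 0.0381
```

Run:
```python
from h import *
go((.4405,.375,.0745),176.6)
```

```text
pos [0.4418 0.3759 0.075 ] jaw 176.8 q6 -1.1 t 12.75 F [ 0.7  0.4 -1.3] w 0.0381
tool d cm [ 0.05  0.12 -0.1 ] rot deg [0.25 0.21 0.11] rows>= 0.0
```

>>> arm_command(
  moves=[1,0.15,0,0,0,0,0],
)

```text
time: 12.85
tcp_pos: [0.4419, 0.3762, 0.0738]
eef_rot: [-1.167, 1.23, 1.169]
ft_force: [-1.4, 0.1, 4.3]
grip_width: 0.0379
```

Run:
```python
from h import *
go((.4405,.375,.0735),176.6)
s,c=cam("side"); save(c,"s5.png",(230,200,330,330),4)
```

```text
pos [0.4419 0.3762 0.0738] jaw 176.8 q6 -1.1 t 12.85 F [-1.4  0.1  4.3] w 0.0379
tool d cm [ 0.03  0.13 -0.12] rot deg [0.25 0.26 0.14] rows>= 0.0
```

View pics/s5.png

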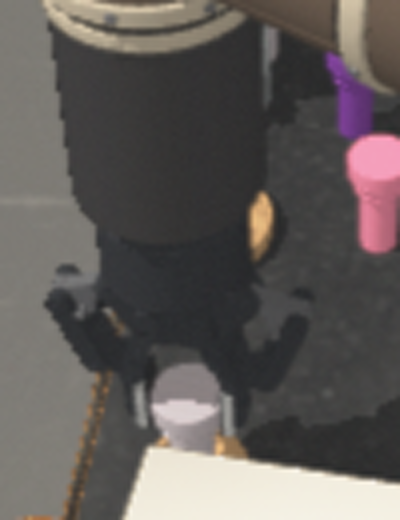

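Contact at +4 N: it is standing. Release slowly and go up.

>>> arm_command(
  moves=[-1,0,0,0,0,0,0,-1,0,0,0,0,0,0,-1,0,0,0,0,0,0,-1,0,0,0,0,0,0,-1,-2.0,0,0,0,0,0,-1,-4.0,0,0,0,0,0,-1,-4.0,0,0,0,0,0,-1,-3.0,0,0,0,0,0],
)

```text
time: 13.7
tcp_pos: [0.44, 0.3735, 0.2034]
eef_rot: [-1.17, 1.24, 1.168]
ft_force: [-0.3, 0.7, -0.1]
grip_width: 0.0855
```

Run:
```python
from h import *
s,c=cam("wrist"); save(c,"w14.png")
P=cloud(c,s); Q=P.reshape(-1,3)
q=Q[(np.hypot(Q[:,0]-.44,Q[:,1]-.374)<.04)&(Q[:,2]>.072)&(Q[:,2]<.09)]
if len(q): print(len(q),np.median(q[:,2]),cv2.minEnclosingCircle(q[:,:2].astype(np.float32)))
go((.4636,.0,.22),176.6)
```

```text
1412 0.08003203896624012 ((0.4406205415725708, 0.3775840401649475), 0.020247992128133774)
pos [0.4417 0.3752 0.2087] jaw 176.9 q6 -1.1 t 13.75 F [1.7 2.  5.3] w 0.0853
tool d cm [ -1.17  -4.22 -37.34] rot deg [0.29 0.08 0.13] rows>= 7.5
```

View pics/w14.png

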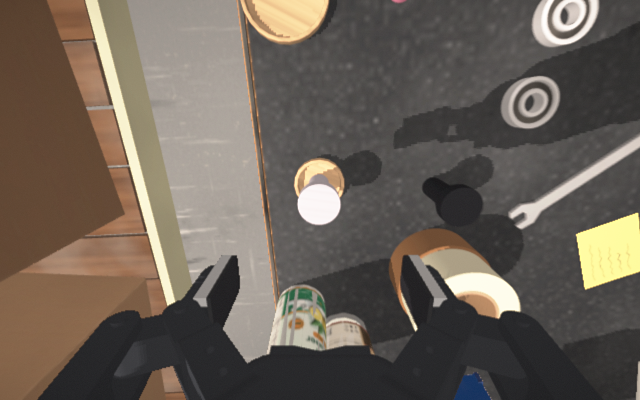

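>>> arm_command(
  moves=[-1,-0.2,-0.3,-2.5,0.1,0,0,-1,-0.2,-0.5,-4.5,0.1,0,0,-1,0,-0.52,-4.6,0,0,0,-1,0,-0.52,-4.6,0,0,0,-1,0,-0.52,-4.6,0,0,0,-1,0,-0.52,-4.6,0,0,0,-1,0,-0.52,-4.6,0,0,0,-1,0,-0.52,-4.6,0,0,0,-1,0,-0.2,-2.0,0,0,0,-1,0,0,0,0,0,0],
)

```text
time: 14.75
tcp_pos: [0.4623, -0.0032, 0.2133]
eef_rot: [-1.168, 1.221, 1.167]
ft_force: [-0.5, 1.0, -0.1]
grip_width: 0.0856
```

```bash
cat > med.py <<'E'
from h import *
import sys
s,c=cam("wrist"); save(c,sys.argv[1]); P=cloud(c,s); Q=P.reshape(-1,3)
for z0,z1,r in((.094,.106,.035),(.064,.073,.04)):
    q=Q[(np.hypot(Q[:,0]-.4636,Q[:,1]-.0045)<r)&(Q[:,2]>z0)&(Q[:,2]<z1)]
    if len(q): print(z0,len(q),np.median(q[:,2]).round(4),cv2.minEnclosingCircle(q[:,:2].astype(np.float32)),q.min(0).round(4),q.max(0).round(4))
q=Q[(Q[:,0]>.415)&(Q[:,0]<.52)&(Q[:,1]>-.04)&(Q[:,1]<.07)&(Q[:,2]>.0755)&(Q[:,2]<.088)]
print("fork",cv2.minAreaRect(q[:,:2].astype(np.float32)))
go((.4636,.0045,.098),176.6,s)
E
python3 med.py w15.png
```

```text
0.094 2061 0.0992 ((0.46205127239227295, 0.004834770690649748), 0.02737649716436863) [ 0.4358 -0.0223  0.0941] [0.4888 0.032  0.1011]
0.064 847 0.0697 ((0.4621727764606476, 0.003904756624251604), 0.033834364265203476) [ 0.429  -0.0298  0.0641] [0.4958 0.0194 0.0729]
fork ((0.46423494815826416, 0.01615583710372448), (0.08914045244455338, 0.061067674309015274), 86.56958770751953)
pos [ 0.4623 -0.0032  0.2133] jaw 176.9 q6 -0.47 t 14.75 F [-0.5  1.  -0.1] w 0.0856
tool d cm [1.154e+01 1.000e-02 6.800e-01] rot deg [0.33 0.49 0.51] rows>= 2.3
```

View pics/w15.png

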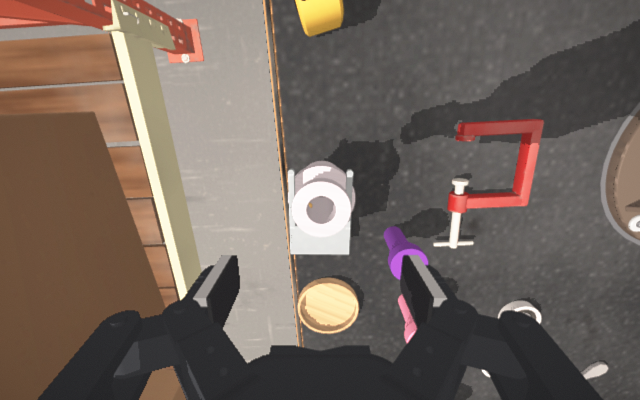

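>>> arm_command(
  moves=[-1,3.0,0,0.3,0.1,0.2,0.2,-1,3.5,0,0.3,0.1,0.2,0.2,-1,2.5,0,0.1,0,0,0,-1,1.0,0,0,0,0,0],
)

```text
time: 15.2
tcp_pos: [0.4661, 0.0083, 0.1131]
eef_rot: [-1.169, 1.225, 1.163]
ft_force: [-0.2, 0.0, -0.4]
grip_width: 0.0853
```

Run:
```python
from h import *
go((.4621,.0045,.098),176.6)
```

```text
pos [0.4661 0.0083 0.1131] jaw 176.8 q6 -0.5 t 15.2 F [-0.2  0.  -0.4] w 0.0853
tool d cm [ 1.5   0.4  -0.41] rot deg [0.2  0.28 0.55] rows>= 0.3
```

>>> arm_command(
  moves=[-1,0.8,0.3,-0.3,0.1,0.2,0.4,-1,0.5,0,0,0,0,0.1,-1,0.1,0,0,0,0,0],
)

```text
time: 15.5
tcp_pos: [0.4631, 0.0067, 0.0983]
eef_rot: [-1.168, 1.235, 1.169]
ft_force: [0.0, -0.3, -0.4]
grip_width: 0.0854
```

Run:
```python
from h import *
go((.4621,.0045,.098),176.6)
```

```text
pos [0.4631 0.0067 0.0983] jaw 176.8 q6 -0.5 t 15.5 F [ 0.  -0.3 -0.4] w 0.0854
tool d cm [ 0.03  0.09 -0.23] rot deg [ 0.24  0.02 -0.04] rows>= 0.0
```

>>> arm_command(
  moves=[-1,0,0.1,-0.2,0.1,0,0,1,0,0,0,0,0,0,1,0,0,0,0,0,0,1,0,0,0,0,0,0,1,0,0,0,0,0,0],
)

```text
time: 16.0
tcp_pos: [0.4636, 0.0051, 0.1012]
eef_rot: [-1.167, 1.231, 1.165]
ft_force: [-0.7, -0.4, -0.6]
grip_width: 0.0497
```

Run:
```python
from h import *
s,c=cam("wrist"); save(c,"w16.png"); tips(c)
go((.4621,.0045,.098),176.6)
s,c=cam("side"); save(c,"s6.png",(250,130,370,260),4)
```

```text
L tool x of far points 99.5% 0.0185 y there -0.0107
R tool x of far points 99.5% 0.0191 y there 0.0131
pos [0.4638 0.0052 0.1013] jaw 176.7 q6 -0.49 t 16.05 F [-0.9  1.   2.1] w 0.0495
tool d cm [ 0.33  0.17 -0.08] rot deg [0.14 0.14 0.25] rows>= 0.1
```

View pics/w16.png

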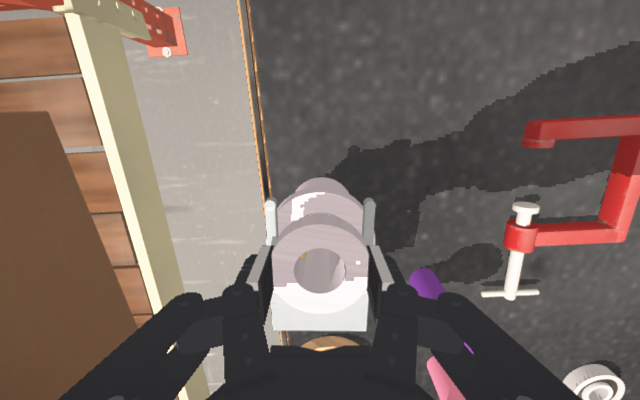

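View pics/s6.png

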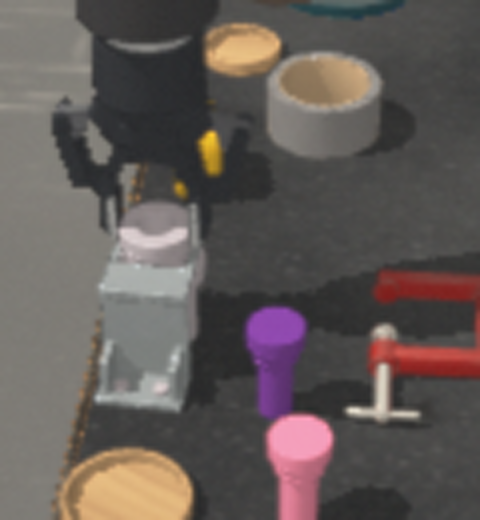

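>>> arm_command(
  moves=[1,-0.3,0,0,0,0,0,1,-0.4,0,0,0,0,0,1,-0.4,0,0,0,0,0],
)

```text
time: 16.4
tcp_pos: [0.4626, 0.0049, 0.1111]
eef_rot: [-1.166, 1.233, 1.166]
ft_force: [4.2, 0.0, -10.4]
grip_width: 0.0497
```

Run:
```python
from h import *
go((.4621,.0045,.098),176.6)
s,c=cam("side"); save(c,"s7.png",(250,130,370,260),4)
```

```text
pos [0.4626 0.0049 0.1111] jaw 176.7 q6 -0.49 t 16.4 F [  4.2   0.  -10.4] w 0.0497
tool d cm [ 1.31  0.05 -0.05] rot deg [0.08 0.12 0.1 ] rows>= 0.3
```

View pics/s7.png

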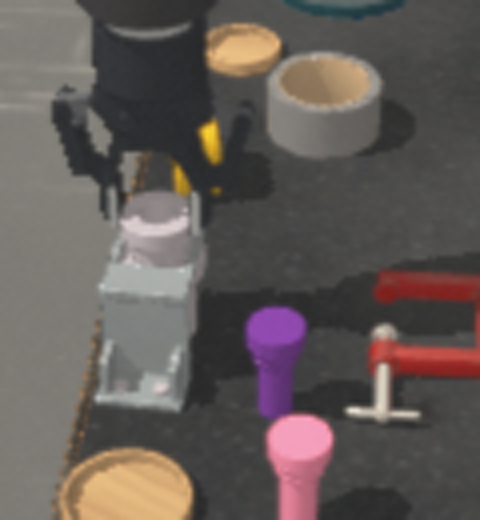

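>>> arm_command(
  moves=[1,-0.5,0,0,0,0,0,1,-0.5,0,0,0,0,0,1,-0.5,0,0,0,0,0,1,-0.5,0,0,0,0,0,1,-0.5,0,0,0,0,0,1,-0.5,0,0,0,0,0],
)

```text
time: 17.05
tcp_pos: [0.4623, 0.0047, 0.1438]
eef_rot: [-1.166, 1.234, 1.167]
ft_force: [-0.3, 0.7, -1.4]
grip_width: 0.0496
```

Run:
```python
from h import *
go((.4621,.0045,.098),176.6)
s,c=cam("side"); save(c,"s8.png",(250,100,370,260),3.6)
```

```text
pos [0.4623 0.0047 0.1438] jaw 176.7 q6 -0.49 t 17.05 F [-0.3  0.7 -1.4] w 0.0496
tool d cm [ 4.58  0.02 -0.03] rot deg [0.08 0.09 0.05] rows>= 0.9
```

View pics/s8.png

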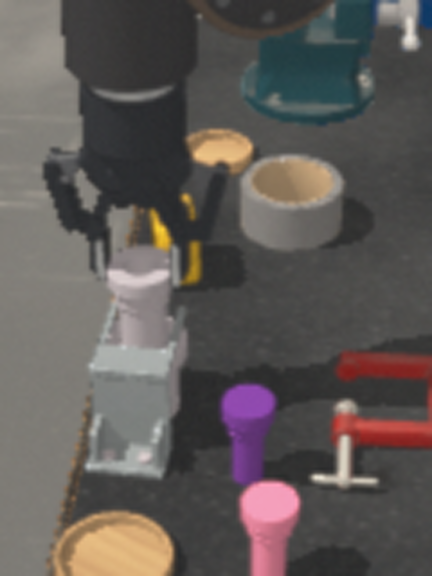

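>>> arm_command(
  moves=[1,-1.0,0,0,0,0,0,1,-2,0,0,0,0,0,1,-3,0,0,0,0,0,1,-3,0,0,0,0,0,1,-1.5,0,0,0,0,0],
)

```text
time: 17.6
tcp_pos: [0.4615, 0.0037, 0.2564]
eef_rot: [-1.167, 1.235, 1.166]
ft_force: [0.6, -0.3, -1.9]
grip_width: 0.0491
```

Run:
```python
from h import *
s,c=cam("wrist"); save(c,"w17.png")
go((.437,-.390,.24),176.6)
s,c=cam("side"); save(c,"s9.png",(230,60,390,260),3)
```

```text
pos [0.4624 0.0038 0.2584] jaw 176.7 q6 -0.49 t 17.65 F [1.5 0.5 1.1] w 0.0494
tool d cm [  1.8    0.3  -39.47] rot deg [0.14 0.05 0.24] rows>= 7.9
```

View pics/w17.png

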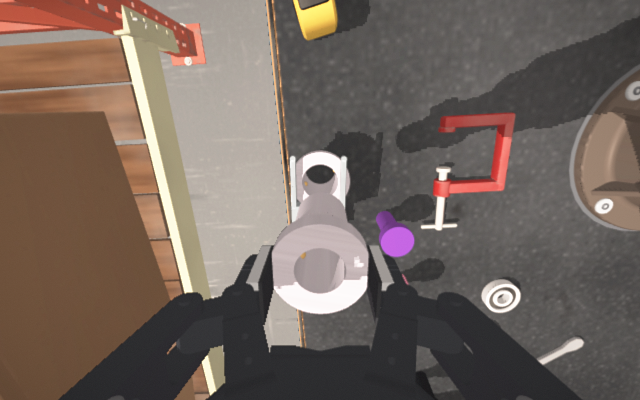

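View pics/s9.png

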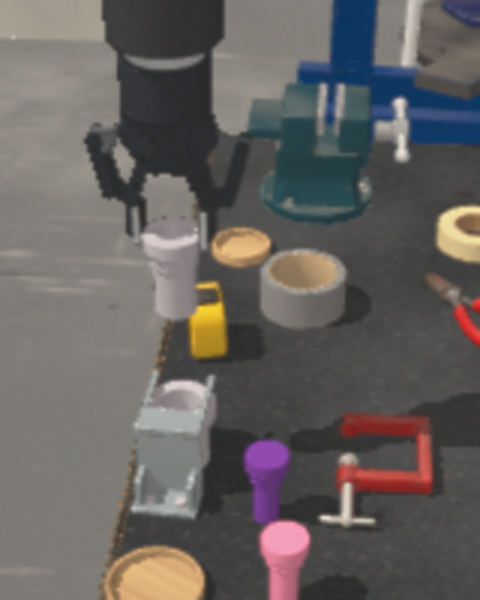

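Run:
```python
from h import *
s,c=cam("top"); save(c,"t2.png"); P=cloud(c)
s,d=cam("side"); 
for nm,Q in(("top",P),("side",cloud(d))):
    Q=Q.reshape(-1,3)
    q=Q[(Q[:,0]>.3)&(Q[:,0]<.56)&(Q[:,1]>-.65)&(Q[:,1]<-.41)&(Q[:,2]>.03)&(Q[:,2]<.5)]
    for y0 in np.arange(-.65,-.4,.03):
        t=q[(q[:,1]>y0)&(q[:,1]<y0+.03)]
        if len(t): print(nm,y0.round(2),t.min(0).round(3),t.max(0).round(3))
```

```text
top -0.62 [ 0.303 -0.594  0.121] [ 0.394 -0.59   0.141]
top -0.59 [ 0.3   -0.59   0.081] [ 0.44  -0.56   0.146]
top -0.56 [ 0.3   -0.56   0.082] [ 0.44  -0.53   0.146]
top -0.53 [ 0.301 -0.53   0.031] [ 0.439 -0.5    0.147]
top -0.5 [ 0.3  -0.5   0.03] [ 0.439 -0.486  0.145]
side -0.62 [ 0.342 -0.591  0.08 ] [ 0.342 -0.591  0.08 ]
side -0.59 [ 0.301 -0.59   0.081] [ 0.437 -0.56   0.14 ]
side -0.56 [ 0.301 -0.56   0.031] [ 0.438 -0.53   0.142]
side -0.53 [ 0.3   -0.53   0.031] [ 0.437 -0.5    0.141]
side -0.5 [ 0.3  -0.5   0.03] [ 0.435 -0.478  0.141]
```

>>> arm_command(
  moves=[1,0,0,-1.5,0,0,0.2,1,0.1,0.03,-3.8,0,0,0,1,0.1,0.03,-4.3,0,0,0,1,0.1,0.03,-4.3,0,0,0,1,0.1,0.03,-4.3,0,0,0,1,0.1,0.03,-4.3,0,0,0,1,0.1,0.03,-4.3,0,0,0,1,0.1,0.03,-4.3,0,0,0,1,0.1,0.03,-3,0,0,0,1,0,0.03,-1.5,0,0,0],
)

```text
time: 18.8
tcp_pos: [0.4306, -0.3623, 0.2337]
eef_rot: [-1.157, 1.248, 1.19]
ft_force: [-0.0, 1.4, -2.1]
grip_width: 0.0494
```

Run:
```python
from h import *
s,c=cam("wrist"); save(c,"w18.png"); Q=cloud(c,s).reshape(-1,3)
q=Q[(np.hypot(Q[:,0]-.437,Q[:,1]+.39)<.055)&(Q[:,2]>.009)&(Q[:,2]<.02)]
if len(q): print(len(q),cv2.minEnclosingCircle(q[:,:2].astype(np.float32)))
go((.437,-.390,.12),176.6)
```

```text
609 ((0.4381057024002075, -0.39141982793807983), 0.03602394461631775)
pos [ 0.4305 -0.3633  0.2333] jaw 177.0 q6 0.3 t 18.85 F [ 1.9 -2.5 -0.1] w 0.0491
tool d cm [11.3  -1.08 -2.66] rot deg [ 0.41  0.15 -1.45] rows>= 2.3
```

View pics/w18.png

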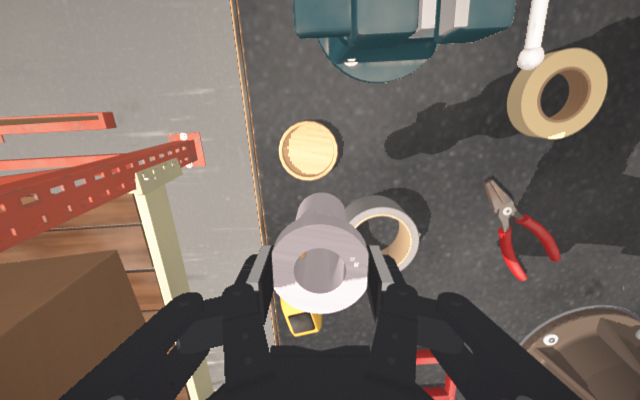

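>>> arm_command(
  moves=[1,2.0,-0.5,-1.4,0.2,0,-0.5,1,3.0,-0.4,-1.0,0.2,0,-0.5,1,3.0,-0.2,-0.4,0,0,-0.4,1,2.0,0,0,0,0,0,1,0.8,0,0,0,0,0],
)

```text
time: 19.35
tcp_pos: [0.4356, -0.3929, 0.1169]
eef_rot: [-1.155, 1.239, 1.17]
ft_force: [-0.6, -0.1, -2.6]
grip_width: 0.0497
```

Run:
```python
from h import *
s,c=cam("wrist"); save(c,"w19.png"); Q=cloud(c,s).reshape(-1,3)
q=Q[(np.hypot(Q[:,0]-.437,Q[:,1]+.39)<.055)&(Q[:,2]>.009)&(Q[:,2]<.02)]
if len(q): print(len(q),cv2.minEnclosingCircle(q[:,:2].astype(np.float32)))
go((.4378,-.391,.087),176.6)
s,c=cam("side"); save(c,"s10.png",(260,60,380,200),4)
```

```text
836 ((0.43791764974594116, -0.3916771411895752), 0.035887278616428375)
pos [ 0.4353 -0.3926  0.1162] jaw 176.4 q6 0.34 t 19.4 F [-1.   0.9 -3.1] w 0.0494
tool d cm [ 2.92 -0.26  0.16] rot deg [-0.22  0.35 -0.45] rows>= 0.6
```

View pics/w19.png

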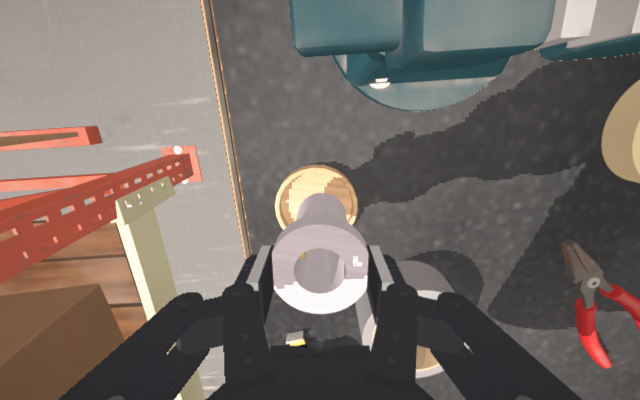

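View pics/s10.png

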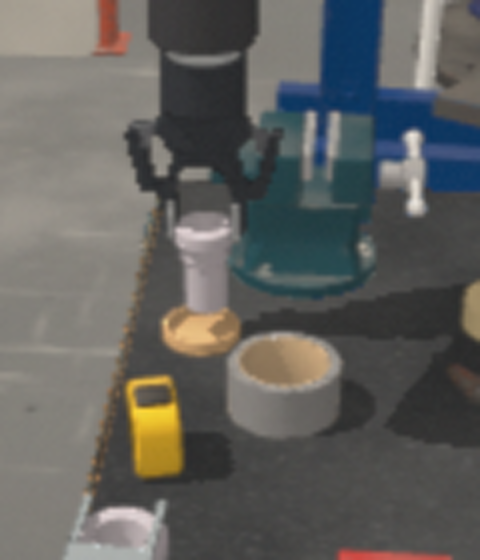

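>>> arm_command(
  moves=[1,1.2,-0.2,0.1,-0.1,0.2,-0.2,1,1.0,-0.1,0,0,0.1,-0.2,1,0.4,0,0,0,0,0],
)

```text
time: 19.75
tcp_pos: [0.4412, -0.3928, 0.0944]
eef_rot: [-1.17, 1.235, 1.161]
ft_force: [0.3, -0.1, -0.6]
grip_width: 0.0497
```

Run:
```python
from h import *
go((.4378,-.391,.085),176.6)
```

```text
pos [ 0.4412 -0.3928  0.0944] jaw 176.6 q6 0.34 t 19.75 F [ 0.3 -0.1 -0.6] w 0.0497
tool d cm [0.94 0.36 0.16] rot deg [ 0.01 -0.17  0.28] rows>= 0.2
```

>>> arm_command(
  moves=[1,0.4,0.2,0.1,0,-0.1,0.2,1,0.2,0.1,0,0,0,0],
)

```text
time: 19.95
tcp_pos: [0.4389, -0.3917, 0.0891]
eef_rot: [-1.169, 1.236, 1.163]
ft_force: [-0.1, -0.5, -1.6]
grip_width: 0.0498
```

Run:
```python
from h import *
go((.4378,-.391,.085),176.6)
```

```text
pos [ 0.4389 -0.3917  0.0891] jaw 176.7 q6 0.34 t 19.95 F [-0.1 -0.5 -1.6] w 0.0498
tool d cm [0.41 0.11 0.06] rot deg [ 0.05 -0.1   0.14] rows>= 0.1
```

>>> arm_command(
  moves=[1,0.2,0.1,0,0,0,0,1,0.15,0,0,0,0,0],
)

```text
time: 20.15
tcp_pos: [0.438, -0.3918, 0.0862]
eef_rot: [-1.169, 1.235, 1.163]
ft_force: [-0.0, 0.3, -2.0]
grip_width: 0.0492
```

Run:
```python
from h import *
go((.4378,-.391,.085),176.6)
```

```text
pos [ 0.438  -0.3918  0.0862] jaw 176.7 q6 0.34 t 20.15 F [-0.   0.3 -2. ] w 0.0492
tool d cm [0.12 0.02 0.08] rot deg [ 0.06 -0.13  0.2 ] rows>= 0.0
```

>>> arm_command(
  moves=[1,0.15,0,0,0,0,0,1,0.1,0,0,0,0,0],
)

```text
time: 20.35
tcp_pos: [0.4381, -0.3926, 0.0855]
eef_rot: [-1.171, 1.236, 1.162]
ft_force: [-3.3, 1.8, 8.7]
grip_width: 0.0496
```

Run:
```python
from h import *
go((.4378,-.391,.083),176.6)
```

```text
pos [ 0.4381 -0.3926  0.0855] jaw 176.7 q6 0.34 t 20.35 F [-3.3  1.8  8.7] w 0.0496
tool d cm [0.25 0.04 0.15] rot deg [ 0.11 -0.22  0.23] rows>= 0.1
```

>>> arm_command(
  moves=[-1,0,0,0,0,0,0,-1,0,0,0,0,0,0,-1,0,0,0,0,0,0,-1,0,0,0,0,0,0,-1,-1.5,0,0,0,0,0,-1,-3.5,0,0,0,0,0,-1,-4.0,0,0,0,0,0,-1,-3.0,0,0,0,0,0],
)

```text
time: 21.15
tcp_pos: [0.4356, -0.391, 0.2044]
eef_rot: [-1.164, 1.239, 1.17]
ft_force: [1.0, -0.5, 0.0]
grip_width: 0.0851
```

Run:
```python
from h import *
s,c=cam("wrist"); save(c,"w20.png")
P=cloud(c,s); Q=P.reshape(-1,3)
q=Q[(np.hypot(Q[:,0]-.438,Q[:,1]+.391)<.045)&(Q[:,2]>.07)&(Q[:,2]<.1)]
if len(q): print(len(q),np.median(q[:,2]),cv2.minEnclosingCircle(q[:,:2].astype(np.float32)))
go((.4625,-.002,.215),176.6)
```

```text
2211 0.0837143361479452 ((0.4369996190071106, -0.3935934007167816), 0.027311047539114952)
pos [ 0.4374 -0.3925  0.2095] jaw 176.7 q6 0.34 t 21.2 F [ 1.7 -0.9  5.7] w 0.0855
tool d cm [-0.7  -0.27 39.12] rot deg [ 0.12 -0.22  0.08] rows>= 7.8
```

View pics/w20.png

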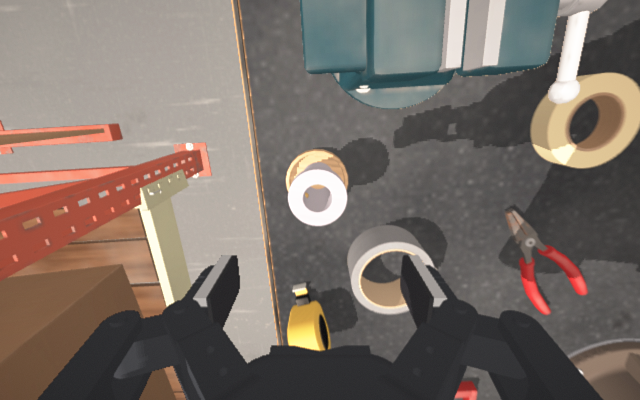

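>>> arm_command(
  moves=[-1,-0.1,0,2,0,0,0,-1,-0.1,-0.03,4.5,0,0,0,-1,-0.1,-0.03,4.6,0,0,0,-1,-0.1,-0.03,4.6,0,0,0,-1,-0.1,-0.03,4.6,0,0,0,-1,-0.1,-0.03,4.6,0,0,0,-1,0,-0.03,4.6,0,0,0,-1,0,-0.03,4.6,0,0,0,-1,0,0,3,0,0,0,-1,0,0,1,0,0,0],
)

```text
time: 22.2
tcp_pos: [0.4639, -0.0008, 0.2155]
eef_rot: [-1.172, 1.234, 1.154]
ft_force: [-0.6, -0.7, 0.1]
grip_width: 0.0856
```

```bash
python3 med.py w21.png
```

```text
0.064 1728 0.0697 ((0.4613457918167114, 0.0030566209461539984), 0.03404250741004944) [ 0.4275 -0.0308  0.0641] [0.4893 0.0326 0.0718]
fork ((0.4643450379371643, 0.01607164554297924), (0.08896061778068542, 0.061075128614902496), 86.58030700683594)
pos [ 0.4639 -0.0008  0.2155] jaw 176.4 q6 -0.5 t 22.2 F [-0.6 -0.7  0.1] w 0.0856
tool d cm [11.75  0.19  0.57] rot deg [-0.15 -0.23  0.6 ] rows>= 2.4
```

View pics/w21.png

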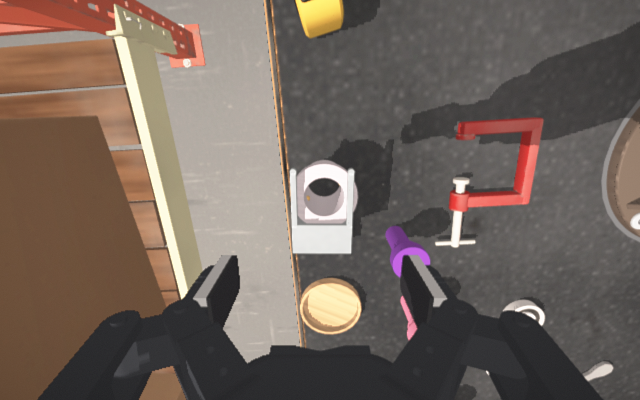

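>>> arm_command(
  moves=[-1,3.0,0,0.2,0,-0.1,0.3,-1,4.0,0,0.2,0,-0.1,0.3,-1,4.0,0,0,0,0,0,-1,2.5,0,0,0,0,0,-1,0.8,0,0,0,0,0],
)

```text
time: 22.75
tcp_pos: [0.4676, 0.0025, 0.0705]
eef_rot: [-1.166, 1.23, 1.16]
ft_force: [0.2, -0.8, 0.4]
grip_width: 0.085
```

Run:
```python
from h import *
go((.4635,.003,.064),176.6)
```

```text
pos [0.4676 0.0025 0.0705] jaw 176.5 q6 -0.49 t 22.75 F [ 0.2 -0.8  0.4] w 0.085
tool d cm [0.65 0.41 0.02] rot deg [-0.06  0.14  0.41] rows>= 0.2
```

>>> arm_command(
  moves=[-1,0.4,0.3,0,0,0.1,0.3,-1,0.2,0.1,0,0,0,0.1],
)

```text
time: 22.95
tcp_pos: [0.4633, 0.0016, 0.064]
eef_rot: [-1.163, 1.239, 1.165]
ft_force: [-0.3, 0.3, 0.5]
grip_width: 0.0853
```

Run:
```python
from h import *
go((.4635,.003,.064),176.6)
s,c=cam("wrist"); save(c,"w22.png")
```

```text
pos [0.4633 0.0016 0.064 ] jaw 176.5 q6 -0.49 t 22.95 F [-0.3  0.3  0.5] w 0.0853
tool d cm [ 0.   -0.01  0.14] rot deg [-0.12 -0.04 -0.11] rows>= 0.0
```

View pics/w22.png

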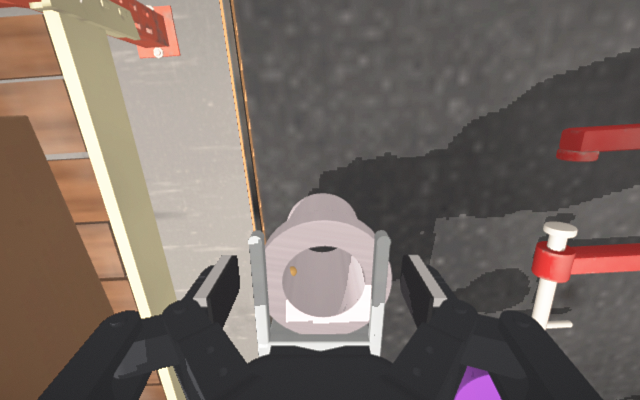

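>>> arm_command(
  moves=[1,0,0,0.1,0,0,0,1,0,0,0,0,0,0,1,0,0,0,0,0,0,1,0,0,0,0,0,0],
)

```text
time: 23.4
tcp_pos: [0.465, 0.0034, 0.0676]
eef_rot: [-1.164, 1.233, 1.162]
ft_force: [-0.6, -0.2, -2.5]
grip_width: 0.0635
```

Run:
```python
from h import *
go((.4635,.003,.064),176.6)
s,c=cam("wrist"); save(c,"w23.png")
```

```text
pos [0.465  0.0034 0.0676] jaw 176.5 q6 -0.49 t 23.4 F [-0.6 -0.2 -2.5] w 0.0635
tool d cm [ 0.36  0.15 -0.05] rot deg [-0.1   0.12  0.2 ] rows>= 0.1
```

View pics/w23.png

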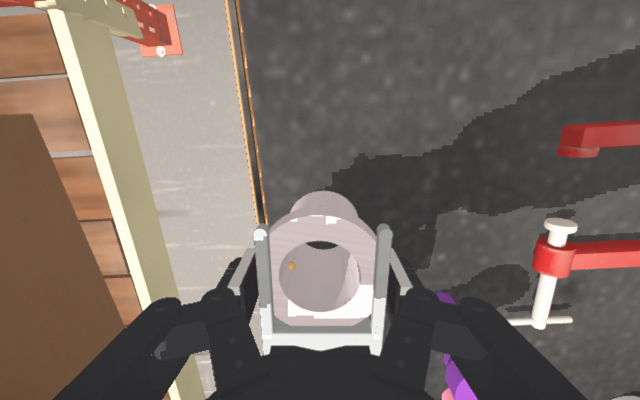

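>>> arm_command(
  moves=[1,0,0,-0.5,0,0,0,1,0,0,-0.8,0,0,0],
)

```text
time: 23.65
tcp_pos: [0.4645, -0.0095, 0.0678]
eef_rot: [-1.165, 1.232, 1.163]
ft_force: [0.0, 0.4, -2.2]
grip_width: 0.0637
```

Run:
```python
from h import *
go((.4587,-.08,.067),176.6)
s,c=cam("wrist"); save(c,"w24.png"); Q=cloud(c,s).reshape(-1,3)
q=Q[(np.hypot(Q[:,0]-.463,Q[:,1]+.010)<.045)&(Q[:,2]>.062)&(Q[:,2]<.0745)]
print(len(q),np.median(q[:,2]),cv2.minEnclosingCircle(q[:,:2].astype(np.float32)))
```

```text
pos [ 0.4645 -0.0095  0.0678] jaw 176.6 q6 -0.46 t 23.65 F [ 0.   0.4 -2.2] w 0.0637
tool d cm [ 0.06  0.16 -7.07] rot deg [-0.02  0.14  0.24] rows>= 1.4
8462 0.07121755381597744 ((0.4626356363296509, -0.016323672607541084), 0.04456135630607605)
```

View pics/w24.png

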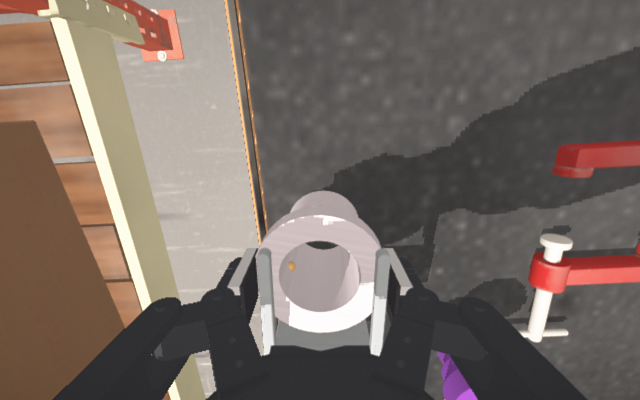

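Sliding out freely, with the head top at about 71 mm, which is under the tines. Continue.

>>> arm_command(
  moves=[1,0,0.03,-1.0,0,0,0,1,0,0.03,-1.2,0,0,0,1,0,0.03,-1.5,0,0,0,1,0,0.03,-1.5,0,0,0,1,0,0,-1.5,0,0,0,1,0,0,-1.0,0,0,0],
)

```text
time: 24.3
tcp_pos: [0.4567, -0.0938, 0.0669]
eef_rot: [-1.164, 1.234, 1.164]
ft_force: [0.3, -0.2, -1.0]
grip_width: 0.0636
```

Run:
```python
from h import *
go((.4587,-.09,.20),176.6)
s,c=cam("wrist"); save(c,"w25.png")
s,c=cam("side"); save(c,"s11.png",(230,100,390,260),3.3)
```

```text
pos [ 0.4567 -0.0938  0.0669] jaw 176.5 q6 -0.28 t 24.3 F [ 0.3 -0.2 -1. ] w 0.0636
tool d cm [-13.3   -0.21   0.41] rot deg [-0.06  0.1   0.12] rows>= 2.7
```

View pics/s11.png

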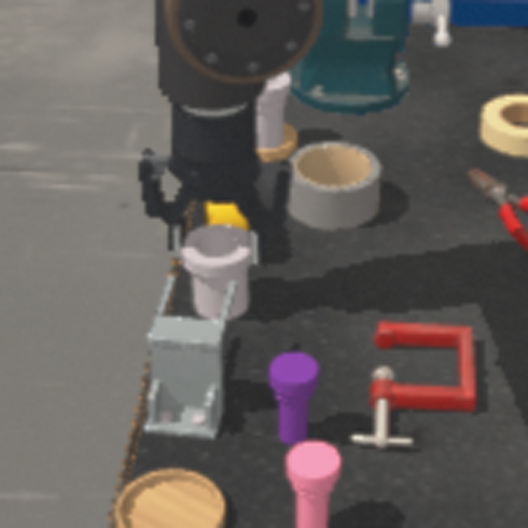

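View pics/w25.png

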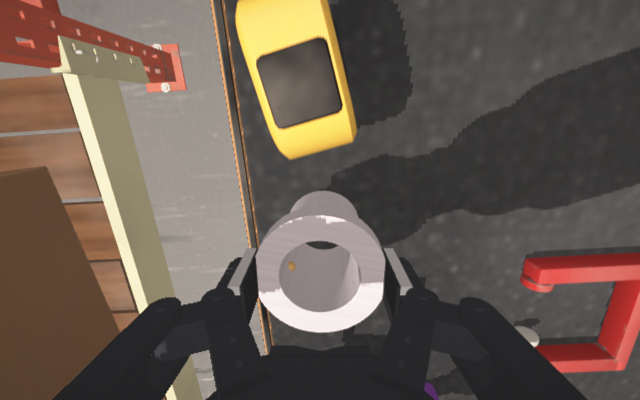

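>>> arm_command(
  moves=[1,-1,0,0,0,0,0,1,-2.5,0,0,0,0,0,1,-3.5,0,0,0,0,0,1,-3.5,0,0,0,0,0,1,-2.0,0,0,0,0,0,1,-0.6,0,0,0,0,0],
)

```text
time: 25.0
tcp_pos: [0.4552, -0.0936, 0.2048]
eef_rot: [-1.163, 1.237, 1.165]
ft_force: [-0.1, -0.4, -3.3]
grip_width: 0.0636
```

Run:
```python
from h import *
go((.462,.185,.20),176.6)
s,c=cam("side"); save(c,"s12.png",(230,60,390,240),3)
```

```text
pos [ 0.4552 -0.0936  0.2048] jaw 176.5 q6 -0.28 t 25.0 F [-0.1 -0.4 -3.3] w 0.0636
tool d cm [ 0.5   1.02 27.85] rot deg [-0.1   0.04 -0.04] rows>= 5.6
```

View pics/s12.png

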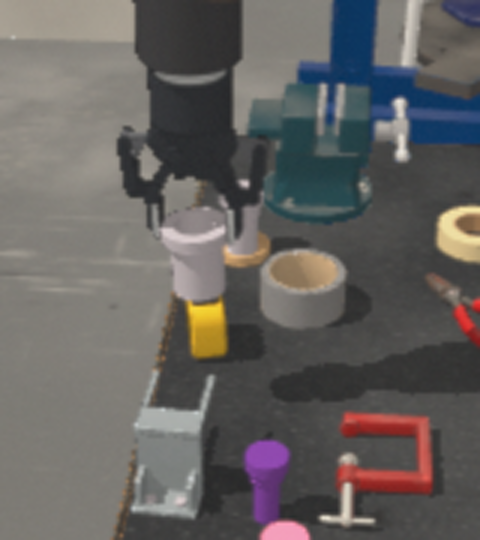

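>>> arm_command(
  moves=[1,0,0.05,1.5,0,0,0,1,0,0.15,3.5,0,0,0,1,0,0.15,4.5,0,0,0,1,0,0.15,4.5,0,0,0,1,0,0.15,4.5,0,0,0,1,0,0.15,4.5,0,0,0,1,0,0.15,3,0,0,0,1,0,0.05,1.2,0,0,0],
)

```text
time: 25.85
tcp_pos: [0.4572, 0.1872, 0.1973]
eef_rot: [-1.159, 1.248, 1.166]
ft_force: [0.0, -0.7, -1.5]
grip_width: 0.0629
```

Run:
```python
from h import *
s,c=cam("wrist"); save(c,"w26.png"); Q=cloud(c,s).reshape(-1,3)
q=Q[(np.hypot(Q[:,0]-.462,Q[:,1]-.185)<.055)&(Q[:,2]>.009)&(Q[:,2]<.02)]
if len(q): print(len(q),cv2.minEnclosingCircle(q[:,:2].astype(np.float32)))
go((.462,.1855,.10),176.6,s)
```

```text
628 ((0.4628586173057556, 0.18537622690200806), 0.04289586842060089)
pos [0.4572 0.1872 0.1973] jaw 176.3 q6 -0.85 t 25.85 F [ 0.  -0.7 -1.5] w 0.0629
tool d cm [ 9.73 -0.58 -0.11] rot deg [-0.31 -0.19 -0.51] rows>= 1.9
```

View pics/w26.png

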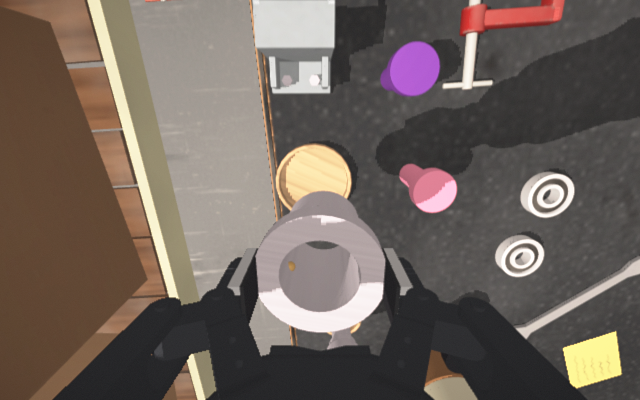

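>>> arm_command(
  moves=[1,2.5,-0.3,-0.1,-0.1,-0.1,-0.3,1,3.5,-0.2,0,-0.1,0,-0.2,1,3.0,-0.1,0,0,0,0,1,1.5,0,0,0,0,0,1,0.3,0,0,0,0,0],
)

```text
time: 26.4
tcp_pos: [0.4611, 0.1839, 0.0829]
eef_rot: [-1.167, 1.242, 1.165]
ft_force: [0.3, -0.3, -2.0]
grip_width: 0.0635
```

Run:
```python
from h import *
s,c=cam("wrist"); save(c,"w27.png"); Q=cloud(c,s).reshape(-1,3)
go((.4625,.1854,.072),176.6,s)
```

```text
pos [0.4611 0.1839 0.0829] jaw 176.6 q6 -0.84 t 26.4 F [ 0.3 -0.3 -2. ] w 0.0635
tool d cm [ 1.09 -0.13  0.16] rot deg [-0.   -0.25 -0.16] rows>= 0.2
```

View pics/w27.png

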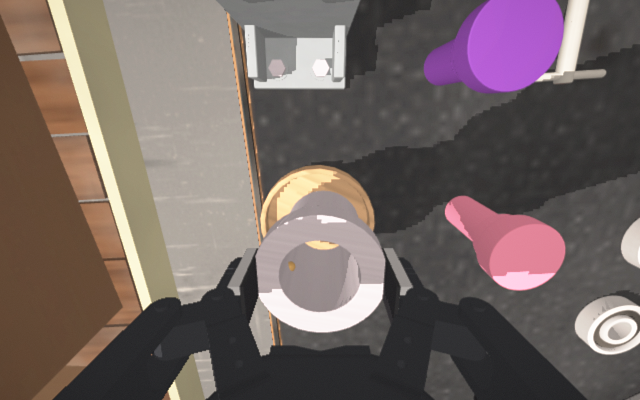

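>>> arm_command(
  moves=[1,0.5,-0.1,0.1,0,-0.1,-0.1,1,0.3,0,0,0,0,0,1,0.15,0,0,0,0,0],
)

```text
time: 26.75
tcp_pos: [0.4633, 0.185, 0.0747]
eef_rot: [-1.166, 1.237, 1.164]
ft_force: [0.8, -0.5, -2.5]
grip_width: 0.0634
```

Run:
```python
from h import *
go((.4625,.1854,.071),176.6)
```

```text
pos [0.4633 0.185  0.0747] jaw 176.6 q6 -0.84 t 26.75 F [ 0.8 -0.5 -2.5] w 0.0634
tool d cm [0.37 0.08 0.04] rot deg [-0.03 -0.05  0.06] rows>= 0.1
```

>>> arm_command(
  moves=[1,0.2,0,0,0,0,0,1,0.15,0,0,0,0,0],
)

```text
time: 26.95
tcp_pos: [0.4639, 0.1854, 0.0721]
eef_rot: [-1.166, 1.234, 1.163]
ft_force: [-0.7, 0.2, -1.6]
grip_width: 0.0636
```

Run:
```python
from h import *
go((.4625,.1854,.071),176.6)
```

```text
pos [0.4639 0.1854 0.0721] jaw 176.6 q6 -0.84 t 26.95 F [-0.7  0.2 -1.6] w 0.0636
tool d cm [ 0.11  0.14 -0.01] rot deg [-0.02  0.04  0.15] rows>= 0.0
```

>>> arm_command(
  moves=[1,0.2,0.1,0,0,0,0.1],
)

```text
time: 27.05
tcp_pos: [0.4633, 0.1857, 0.0704]
eef_rot: [-1.165, 1.234, 1.165]
ft_force: [0.6, -0.7, 5.3]
grip_width: 0.0632
```

Run:
```python
from h import *
go((.4625,.1854,.071),176.6)
```

```text
pos [0.4633 0.1857 0.0704] jaw 176.6 q6 -0.84 t 27.05 F [ 0.6 -0.7  5.3] w 0.0632
tool d cm [-0.06  0.07 -0.04] rot deg [-0.01  0.08  0.1 ] rows>= 0.0
```

Contact. Release and go up.

>>> arm_command(
  moves=[-1,0,0,0,0,0,0,-1,0,0,0,0,0,0,-1,0,0,0,0,0,0,-1,0,0,0,0,0,0,-1,-1.5,0,0,0,0,0,-1,-3.5,0,0,0,0,0,-1,-4.5,0,0,0,0,0,-1,-4.5,0,0,0,0,0,-1,-4.5,0,0,0,0,0,-1,-1,0,0,0,0,0,-1,0,0,0,0,0,0],
)

```text
time: 28.15
tcp_pos: [0.4627, 0.1851, 0.2738]
eef_rot: [-1.166, 1.234, 1.164]
ft_force: [0.0, -0.6, -1.3]
grip_width: 0.0857
```

Run:
```python
from h import *
s,c=cam("wrist"); save(c,"w28.png"); Q=cloud(c,s).reshape(-1,3); go((.46,.18,.25),176.6,s)
d={}
for n in("side","top"):
    _,d[n]=cam(n); save(d[n],n+"F.png")
for nm,cc,z0 in(("large",(.4625,.1854),.074),("small",(.4406,.3754),.08),("med",(.4378,-.3915),.084)):
    for src,P in(("wrist",Q),("side",cloud(d["side"]).reshape(-1,3)),("top",cloud(d["top"]).reshape(-1,3))):
        q=P[(np.hypot(*(P[:,:2]-cc).T)<.045)&(abs(P[:,2]-z0)<.005)]
        if len(q)>40: print(nm,src,len(q),np.median(q[:,2]).round(4),cv2.minEnclosingCircle(q[:,:2].astype(np.float32)))
```

```text
pos [0.4627 0.1851 0.2738] jaw 176.6 q6 -0.84 t 28.15 F [ 0.  -0.6 -1.3] w 0.0857
tool d cm [ 2.38  0.25 -0.52] rot deg [0.02 0.05 0.13] rows>= 0.5
large wrist 1629 0.0737 ((0.4603693187236786, 0.1859436184167862), 0.0341009683907032)
large side 295 0.0724 ((0.46012887358665466, 0.18724817037582397), 0.03485901281237602)
large top 278 0.0745 ((0.4605867266654968, 0.1849716305732727), 0.03490268066525459)
small wrist 596 0.0797 ((0.4419174790382385, 0.376559853553772), 0.020757712423801422)
small side 246 0.0788 ((0.44022244215011597, 0.3783295154571533), 0.02046198770403862)
small top 156 0.0805 ((0.43976321816444397, 0.37565943598747253), 0.020735790953040123)
med side 78 0.082 ((0.4398142695426941, -0.38898327946662903), 0.03094881772994995)
med top 226 0.0845 ((0.43547484278678894, -0.3947123885154724), 0.028339676558971405)
```

View pics/w28.png

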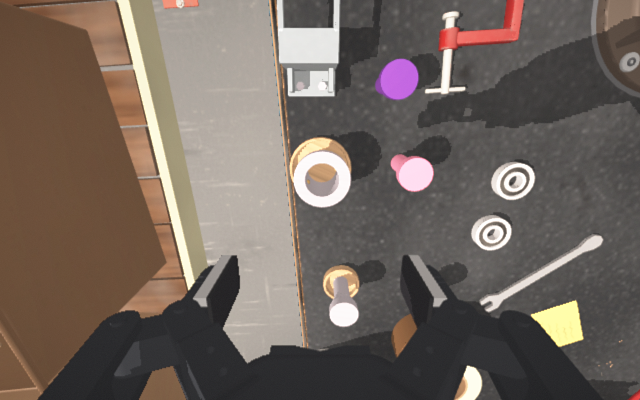

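View pics/sideF.png

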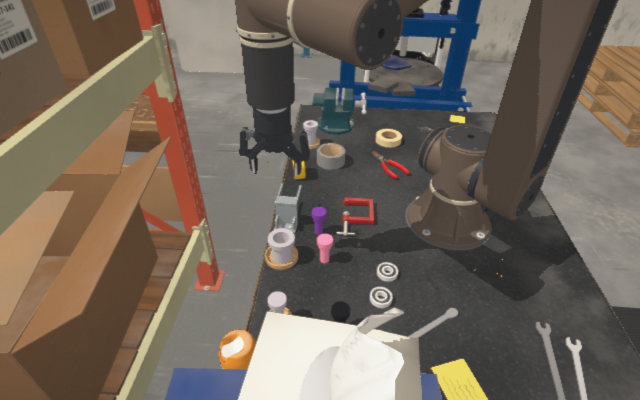

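All three stand upright in their dishes, with tops at 74, 80 and 84 mm as expected. The robot is clear and the bystanders haven't moved. Handing in.

```bash
python3 -c "
from workcell import bot
print(bot.sign_off())"
```

```text
the job is handed in; nothing more can be done
None
```

The nest is apart and all three sleeves are standing upright in their own dishes. I handed the job in at about 28 s of the 72 s allowed.

I carried the nest by the plug head and slid it fully under the fork. Then I drew the plug and set it in the small dish, and drew the middle sleeve and set it in the medium dish. Last, I slid the large sleeve out from under the tines and set it in the large dish.

**Last checks:**
- **Height:** the tops measured 80 mm (small), 84 mm (middle) and 74 mm (large), which is what each should read standing on a dish floor.
- **Position:** each axis is within about 4 mm of its dish centre; the side and top cameras differ by about 7 mm on the middle sleeve.
- **Surroundings:** the gripper was open and clear. The duct tape, tape measure and look-alikes appear unmoved in the last side view; I did not measure them again.
- **Forces:** the largest I read was about 10 N, at the ends of moves and during the pull. Peaks inside a move were not logged.

**What did not go as expected:**
- The first grip on the plug head was too high, so I opened and took it again lower.
- The plug crept out of the nest by about 3 mm while being carried.
- The gripper read about 4.5 mm under the true diameter on the two larger heads, but neither slipped.

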